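Set out the tea-measuring corner

ROBOT

A 6-joint arm with a two-finger parallel gripper is mounted at the origin on a cart in front of the work surface, level with it; the furniture and walls round the work are solid. World frame = base frame: x ahead of the robot, y to its left, z up, the work surface at z = 0. Lengths are in m, angles in degrees, forces in N, time in s.
With the tool pointing down it reaches from about 0.35 to 0.875 m from the base axis. Payload 4.2 kg.
Tool frame: the origin (TCP) lies on the centre line of the jaws, within the pads' length; the fingertips stand 25 mm ahead of it and the grasp point (between the pads) lies 6 mm ahead of it (finger_overhang is the distance from the TCP to the fingertips, in m); z points along the fingers, y is the line along which they close (so a half turn about z gives the same grasp; the last joint's range is limited). The gripper opens to 87 mm and grips with 3 to 60 N. Pads are 19 mm wide; open, the fingers measure 117 mm over their backs; the gripper's body (75 mm by 190 mm) begins 51 mm behind the grasp point.
Start: joints at [-58.98, 22.042, 0.453, 0, -68.411, -14.817], TCP at [0.174, -0.6, 0.21] pointing down, gripper open.
Joint ranges: [-179.83, 179.83], [-69.29, 118.12], [-61.27, 80.66], [-181.25, 117.63], [-171.15, -9.14], [-177.46, 177.46]. Speed limits (degrees/s): [159.86, 159.86, 180, 180, 180, 180].

INTERFACE

Orientations are given as a 3x3 rotation matrix whose columns are the frame's x, y, z axes.
In Python, from station import sense, capture, finish_job, spot_in, tip_of, finger_overhang gives the robot as it stands. The module is installed in compiled form; this text tells all that it offers.
- The arm moves only by the tool servo_tool, never from a script. Its arguments are lists of equal length, an entry for each row: "slide": the shift along the tool's x, y, z in m, a list of three; "spin": the turn about the tool's z in degrees; "grip": the closure, from 0 (fully open) to 1 (shut). A call has exactly 5 rows; each row is the pose to reach, as a shift and turn from the pose commanded when the call began, along the tool's axes at that moment; what a row does not reach only later rows make up. A row lasts 1/12 s, in which the tool goes at most 41.7 mm and 7.16 degrees, less where a joint would pass 70% of its speed; a pose out of reach is approached as far as the arm can. A call with a gripper value outside its range is refused whole. The fingers move at their own pace and stop on an object; the grip force is fixed at half the most. Time passes only in rows, so rows that repeat a pose let the fingers close, or fill a call up. It gives the time, the measured TCP pose, the force, the opening and the grip force at its end, in the units of the state.
- sense(): the state, without advancing time (a new reading comes with each control period).
- capture(name): name is "scene" or "top" or "wrist"; returns a dict with "pixels" (384x512x3 uint8, blue, green, red), "depth" (384x512 float32, m along the optical axis (not along the pixel's ray), 0 where there is no reading), "fx", "fy", "cx", "cy" (pixels), "R" (3x3) and "t" (3): a world point X has camera coordinates R X + t; the wrist camera has in their place "hand_eye" (4x4, takes a point from camera to tool coordinates, whose origin is the TCP and whose axes are the flange's). Camera axes: x right, y down, z forward; pixel columns grow to the right and rows downward; lengths in m; the calibration is good to about 2 mm. A picture is of the moment at which its call begins: read the wrist's pose just before it.
- finish_job(): hands the job in; it is judged then, once.
Trained networks look in the newest picture that a camera, given by its name, has taken for a name from the list of things; names that differ only in an ending like _2 or _b are one class to them, and where a whole thing is asked for, a point or a joint stands for the part that bears it (a point fixed in the world has none). Each returns a list of dicts, best first, with "conf" (0 to 1); they miss things now and then, are a little off and sometimes report something else, mostly with a low value. They report only what shows in the picture. A call takes as long as a camera call.
- spot_in(thing, camera): "point" ([x, y, z] in m, in world coordinates, good to about 4 mm: the middle of the surface that is visible of it).
- tip_of(thing, camera): "point" ([x, y, z] in m, in world coordinates, good to about 4 mm: a listed point, or the origin of a listed thing).
The state is a dict: "time_s": time; "joints": joint angles; "joint_velocities": joint speeds; "effort": joint torques, N m; "tcp_pos": TCP position; "ee_rot": TCP orientation; "wrist_force": force on the tool from outside, world axes, zero at the start; "moment": the same for the moment, N m; "gripper_width": opening from 0.0 (shut) to 1.0 (fully open); "gripper_force": force on a finger pad.
Only numpy, scipy, OpenCV 4.12 (cv2) and the standard library are available. Lean on these libraries where they do the work, as an engineer would, in place of code of your own. Each camera call takes 0.05 s, during which the arm holds its last target. There are 200 camera calls.

TASK

Set out the tea corner: stand each tea caddy in the middle of the round coaster that matches it in size (tallest caddy on the largest coaster, middle one on the middle coaster, shortest on the smallest), and nest the two steel measures in the middle of the square board, the wide one standing on the board and the narrow one standing inside it. Keep everything upright and set it down gently rather than dropping it.

Things in the scene. Friction and masses are not known exactly. Their poses are not given: they have to be found in the camera images.
- caddy_tall: the tallest and widest of three round tea caddies with a grey metal slip lid that does not come off, about 67 mm in diameter, 98 mm tall, 0.13 to 0.27 kg, loose; origin at the centre of its underside, z up along its axis; grasp across the sides from above
- caddy_mid: the middle one of three round tea caddies with a grey metal slip lid that does not come off, about 61 mm in diameter, 80 mm tall, 0.13 to 0.27 kg, loose; origin at the centre of its underside, z up along its axis; grasp across the sides from above
- caddy_short: the shortest and narrowest of three round tea caddies with a grey metal slip lid that does not come off, about 55 mm in diameter, 62 mm tall, 0.13 to 0.27 kg, loose; origin at the centre of its underside, z up along its axis; grasp across the sides from above
- measure_wide: the wide, squat one of two open round steel measures: 66 mm over the lip, straight wall, 45 mm tall, inside about 57 mm wide with a floor 4 mm above its underside, 0.08 to 0.17 kg, loose; origin at the centre of its underside, z up; grasp across the outside
- measure_narrow: the narrow, taller one of two open round steel measures: 44 mm over the lip, 66 mm tall, 0.05 to 0.12 kg, loose; nested in the wide one it stands on its floor and sticks out 25 mm above its lip; origin at the centre of its underside, z up; grasp across the outside near the lip
- coaster_large: the largest of three round coasters, wood with a cork inlay, 112 mm in diameter, 8 mm thick, fixed; origin at the centre of its underside on the worktop (its top is 8 mm above the origin), z up
- coaster_medium: the middle one of three round coasters, wood with a cork inlay, 92 mm in diameter, 8 mm thick, fixed; origin at the centre of its underside on the worktop (its top is 8 mm above the origin), z up
- coaster_small: the smallest of three round coasters, wood with a cork inlay, 72 mm in diameter, 8 mm thick, fixed; origin at the centre of its underside on the worktop (its top is 8 mm above the origin), z up
- square_board: square wooden board with a cork inlay, 90 x 90 mm, 8 mm thick, fixed; origin at the centre of its underside on the worktop (its top is 8 mm above the origin), z up. All things and targets stand among other objects less than 100 mm tall; behind them a wall cabinet overhangs the worktop (front at x = 0.61 m, underside at z = 0.51 m), so keep the wrist clear of it

How it is judged (in metres and radians):
At the end, for the whole second after the job is handed in: Each caddy stands upright (within 0.1 rad) on its own coaster and the wide measure on the square board, each within 12 mm of the centre; the narrow measure stands upright on the floor of the wide one; all are at rest (horizontal distance between caddy_tall and coaster_large below 0.012 m and z of caddy_tall in the frame of coaster_large between 0.005 and 0.011 m and angle between each of caddy_tall, caddy_mid, caddy_short, measure_wide, measure_narrow's own z axis and vertical below 0.1 rad and linear speed of each of caddy_tall, caddy_mid, caddy_short, measure_wide, measure_narrow below 0.02 m/s and horizontal distance between caddy_mid and coaster_medium below 0.012 m and z of caddy_mid in the frame of coaster_medium between 0.005 and 0.011 m and horizontal distance between caddy_short and coaster_small below 0.012 m and z of caddy_short in the frame of coaster_small between 0.005 and 0.011 m and horizontal distance between measure_wide and square_board below 0.012 m and z of measure_wide in the frame of square_board between 0.005 and 0.011 m and horizontal distance between measure_narrow and measure_wide below 0.012 m and z of measure_narrow in the frame of measure_wide between 0.001 and 0.008 m); the robot touches nothing.
It fails at once if a caddy or measure is tipped by more than 0.5 rad (angle between any of caddy_tall, caddy_mid, caddy_short, measure_wide, measure_narrow's own z axis and vertical above 0.5 rad).
It fails at once if a caddy or measure is dropped (moves faster than 0.7 m/s with the fingers off it) ((linear speed of caddy_tall above 0.7 m/s and contact force between the fingers and caddy_tall below 0.1 N) or (linear speed of caddy_mid above 0.7 m/s and contact force between the fingers and caddy_mid below 0.1 N) or (linear speed of caddy_short above 0.7 m/s and contact force between the fingers and caddy_short below 0.1 N) or (linear speed of measure_wide above 0.7 m/s and contact force between the fingers and measure_wide below 0.1 N) or (linear speed of measure_narrow above 0.7 m/s and contact force between the fingers and measure_narrow below 0.1 N)).
It also fails if it takes over 136 s, if anything falls off the work surface, if the arm or the gripper's body presses on something with over 40 N, if the wrist force passes 120 N, or if a joint passes its speed limit or range.

## Working session

There is one attempt and no reset: what is moved stays moved. The work goes in short steps, Python scripts to look and compute and a tool call to move; the robot and the scene stay as the last step left them, time stands still between calls to the robot, and variables do not carry over. Pictures are saved under pics/ and viewed, at most 14 in all, crops included, and the job is handed in when it is done.

Besides the shell and the picture viewer there is one more tool, called after "Call:" as name([rows], argument=value, ...), one row to a line, values as JSON. servo_tool: Moves the arm, as the interface text tells. Its arguments: {"type":"object","properties":{"slide":{"type":"array"},"spin":{"type":"array"},"grip":{"type":"array"}},"required":["slide","spin","grip"]}

```bash
mkdir -p pics; cat > h.py <<'E'
import numpy as np, cv2
from station import *
T=["caddy_tall","caddy_mid","caddy_short","measure_wide","measure_narrow","coaster_large","coaster_medium","coaster_small","square_board"]
E
python3 - <<'E'
from h import *
for c in ("scene","top"):
    d=capture(c); cv2.imwrite(f"pics/{c}0.png",d["pixels"])
    for t in T:
        print(c,t,[(np.round(o["point"],3).tolist(),round(o["conf"],2)) for o in tip_of(t,c)[:3]])
s=sense(); print(s["time_s"],s["tcp_pos"],s["ee_rot"],s["gripper_width"])
E
```

```text
scene caddy_tall [([0.41, -0.361, -0.002], 0.57), ([0.496, 0.088, 0.003], 0.2)]
scene caddy_mid [([0.496, 0.445, 0.002], 0.74)]
scene caddy_short [([0.506, -0.093, 0.001], 0.59)]
scene measure_wide [([0.498, 0.087, 0.003], 0.84)]
scene measure_narrow [([0.402, 0.369, 0.006], 0.76), ([0.391, 0.17, 0.002], 0.74)]
scene coaster_large [([0.505, 0.27, 0.002], 0.83)]
scene coaster_medium [([0.512, -0.258, -0.003], 0.54), ([0.401, 0.369, 0.005], 0.26)]
scene coaster_small [([0.392, 0.173, 0.0], 0.71)]
scene square_board [([0.4, -0.176, 0.002], 0.91), ([0.508, 0.269, 0.002], 0.65)]
top caddy_tall [([0.403, -0.361, -0.0], 0.57)]
top caddy_mid [([0.496, 0.45, -0.001], 0.86)]
top caddy_short [([0.504, -0.093, -0.004], 0.53)]
top measure_wide [([0.5, 0.091, 0.001], 0.52)]
top measure_narrow [([0.405, 0.371, 0.0], 0.71)]
top coaster_large [([0.513, 0.264, 0.004], 0.88)]
top coaster_medium [([0.512, -0.261, -0.004], 0.82), ([0.493, 0.451, 0.003], 0.25)]
top coaster_small [([0.393, 0.174, -0.002], 0.65)]
top square_board [([0.4, -0.175, 0.006], 0.57)]
1.0 [ 0.17441908 -0.60013627  0.21023468] [[-9.60271089e-01 -2.79068873e-01 -1.05042781e-05]
 [-2.79068874e-01  9.60271088e-01  4.48523359e-05]
 [-2.42993633e-06  4.60018184e-05 -9.99999999e-01]] 1.0014925710806646
```

View pics/top0.png

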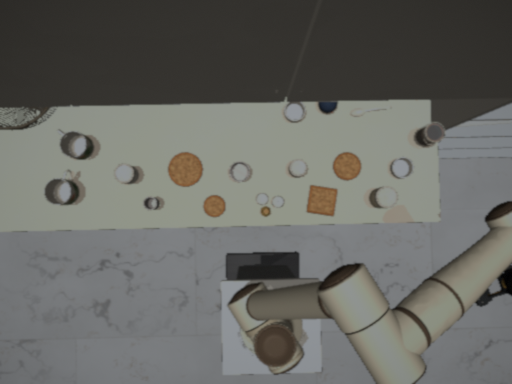

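View pics/scene0.png

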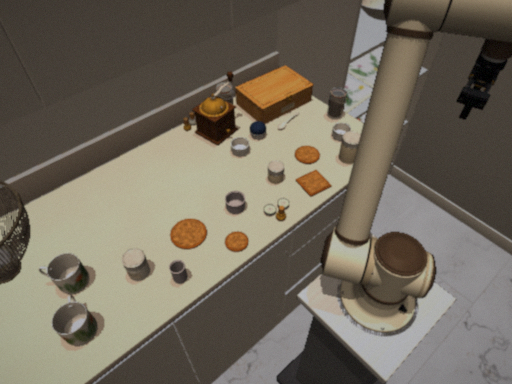

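The top view and scene agree with the networks: caddies at top (386,198), (125,174), (298,168), measures at (240,172), (152,203), coasters at (185,169), (347,166), (214,206), board (322,200). I'll refine these with depth.

```bash
cat >> h.py <<'E'
def cloud(c="top"):
    d=capture(c); z=d["depth"]; v,u=np.indices(z.shape)
    P=np.stack([(u-d["cx"])/d["fx"]*z,(v-d["cy"])/d["fy"]*z,z],-1)
    W=(P-d["t"])@d["R"]; W[z==0]=np.nan
    return d,W
H=dict(caddy_tall=.098,caddy_mid=.08,caddy_short=.062,measure_wide=.045,measure_narrow=.066)
G=dict(caddy_tall=(.405,-.361),caddy_mid=(.496,.448),caddy_short=(.505,-.093),measure_wide=(.499,.089),measure_narrow=(.403,.37),coaster_large=(.508,.267),coaster_medium=(.512,-.26),coaster_small=(.392,.173),square_board=(.4,-.175))
def fit(W,xy,zlo,zhi,r):
    m=(np.hypot(W[...,0]-xy[0],W[...,1]-xy[1])<r)&(W[...,2]>zlo)&(W[...,2]<zhi)
    p=W[m]
    if len(p)<5: return None
    c,rr=cv2.minEnclosingCircle(p[:,:2].astype(np.float32))
    return [round(float(x),4) for x in (*c,rr*2,*np.median(p,0))]+[len(p)]
E
python3 - <<'E'
from h import *
d,W=cloud()
print(d["t"],d["R"].round(2).tolist(),d["fx"])
for t in T:
    if t in H: print(t,fit(W,G[t],H[t]-.012,H[t]+.012,.06))
    else: print(t,fit(W,G[t],.004,.012,.075))
# other objects
m=((W[...,2]>.02)&(W[...,2]<.3)&(W[...,0]>.3)&(W[...,0]<.72)).astype(np.uint8)
n,l=cv2.connectedComponents(m)
for i in range(1,n):
    p=W[l==i]
    if len(p)>4: print(p.min(0).round(3),p.max(0).round(3),len(p))
E
```

```text
[0.05178273 0.43207259 1.5946289 ] [[-0.02, -1.0, 0.01], [-1.0, 0.02, -0.04], [0.04, -0.01, -1.0]] 497.51994250658447
caddy_tall [0.4052, -0.3614, 0.069, 0.4044, -0.361, 0.0958, 388]
caddy_mid [0.4963, 0.4423, 0.0628, 0.4962, 0.4416, 0.0776, 319]
caddy_short [0.5036, -0.0969, 0.056, 0.5039, -0.0964, 0.0605, 245]
measure_wide [0.4972, 0.0874, 0.0656, 0.5019, 0.0883, 0.0432, 90]
measure_narrow [0.4021, 0.3664, 0.0448, 0.4026, 0.3729, 0.0642, 63]
coaster_large [0.5086, 0.2671, 0.1475, 0.5105, 0.2609, 0.0075, 743]
coaster_medium [0.512, -0.2596, 0.1496, 0.5089, -0.2604, 0.0072, 566]
coaster_small [0.3926, 0.1732, 0.149, 0.3889, 0.1716, 0.0067, 437]
square_board [0.3997, -0.1746, 0.15, 0.4003, -0.1762, 0.0073, 653]
[ 0.565 -0.696  0.02 ] [ 0.713 -0.479  0.299] 1927
[ 0.654 -0.126  0.02 ] [ 0.718 -0.059  0.045] 105
[ 0.682 -0.228  0.021] [ 0.713 -0.17   0.059] 178
[0.612 0.61  0.053] [0.712 0.813 0.238] 678
[0.547 0.552 0.02 ] [0.639 0.647 0.096] 498
[ 0.465 -0.467  0.02 ] [ 0.532 -0.398  0.049] 148
[ 0.476 -0.125  0.021] [ 0.53  -0.069  0.07 ] 261
[0.465 0.057 0.023] [0.529 0.118 0.053] 96
[0.466 0.411 0.021] [0.527 0.473 0.087] 380
[0.405 0.6   0.02 ] [0.511 0.685 0.095] 529
[ 0.373 -0.395  0.022] [ 0.438 -0.328  0.104] 488
[0.383 0.344 0.021] [0.424 0.388 0.071] 109
[ 0.357 -0.004  0.02 ] [0.379 0.019 0.06 ] 48
```

Call:
servo_tool([
  [0,0,0],
  [0,0,0],
  [0,0,0],
  [0,0,0],
  [0,0,0],
], spin=[6,12,16.2,16.2,16.2], grip=[0,0,0,0,0])

```text
time_s: 1.47
tcp_pos: [0.1744, -0.6001, 0.2102]
ee_rot: [[-1.0, -0.002, -0.0], [-0.002, 1.0, 0.0], [0.0, 0.0, -1.0]]
wrist_force: [0.5, 0.3, -0.2]
gripper_width: 0.999
gripper_force: 0.0
```

```bash
python3 - <<'E'
from h import *
d,W=cloud()
hsv=cv2.cvtColor(d["pixels"],cv2.COLOR_BGR2HSV)
for t in T[5:]:
    m=(hsv[...,1]>120)&(np.hypot(W[...,0]-G[t][0],W[...,1]-G[t][1])<.08)&(W[...,2]<.02)
    p=W[m]; r=cv2.minAreaRect(p[:,:2].astype(np.float32))
    print(t,np.round(p.mean(0),4),np.round((p.min(0)+p.max(0))/2,4),np.round(p.max(0)-p.min(0),3),np.round(r[0],4),r[2])
E
```

```text
coaster_large [0.5102 0.2632 0.0077] [0.5108 0.2633 0.0064] [0.104 0.104 0.023] [0.5105 0.2631] 68.87394714355469
coaster_medium [ 0.5097 -0.2589  0.0079] [ 0.5094 -0.2588  0.0069] [0.085 0.082 0.024] [ 0.5093 -0.2589] 88.48600006103516
coaster_small [0.3907 0.1723 0.0075] [0.3908 0.1737 0.007 ] [0.062 0.061 0.02 ] [0.3909 0.1737] 88.8745346069336
square_board [ 0.4001 -0.1745  0.0081] [ 0.401  -0.1749  0.0065] [0.092 0.09  0.023] [ 0.4002 -0.1748] 79.83143615722656
```

Call:
servo_tool([
  [0,0.04,0],
  [0,0.08,0],
  [-0.04,0.12,0],
  [-0.08,0.14,0],
  [-0.12,0.16,0],
], spin=[0,0,0,0,0], grip=[0,0,0,0,0])

```text
time_s: 1.93
tcp_pos: [0.2766, -0.4481, 0.2111]
ee_rot: [[-1.0, -0.0, 0.001], [-0.0, 1.0, -0.001], [-0.001, -0.001, -1.0]]
wrist_force: [0.0, -0.8, 0.9]
gripper_width: 1.001
gripper_force: 0.0
```

Call:
servo_tool([
  [-0.03,0.02,0],
  [-0.06,0.042,0],
  [-0.09,0.064,0],
  [-0.1106,0.079,0],
  [-0.1106,0.079,0],
], spin=[0,0,0,0,0], grip=[0,0,0,0,0])

```text
time_s: 2.35
tcp_pos: [0.3905, -0.3685, 0.2104]
ee_rot: [[-1.0, -0.007, 0.002], [-0.007, 1.0, -0.0], [-0.001, -0.0, -1.0]]
wrist_force: [-0.4, -0.0, 0.7]
gripper_width: 1.001
gripper_force: 0.0
```

Call:
servo_tool([
  [0,0,0],
  [0,0,0.03],
  [0,0,0.06],
  [0,0,0.075],
  [0,0,0.075],
], spin=[0,0,0,0,0], grip=[0,0,0,0,0])

```text
time_s: 2.77
tcp_pos: [0.3836, -0.3698, 0.1315]
ee_rot: [[-1.0, 0.002, -0.007], [0.002, 1.0, 0.005], [0.007, 0.005, -1.0]]
wrist_force: [0.5, -0.2, 0.2]
gripper_width: 0.998
gripper_force: 0.0
```

Call:
servo_tool([
  [-0.02,0.008,0],
  [-0.02,0.008,0],
  [-0.02,0.008,0],
  [-0.02,0.008,0],
  [-0.02,0.008,0],
], spin=[0,0,0,0,0], grip=[0,0,0,0,0])

```text
time_s: 3.18
tcp_pos: [0.4066, -0.3631, 0.136]
ee_rot: [[-1.0, 0.0, 0.001], [0.0, 1.0, -0.0], [-0.001, -0.0, -1.0]]
wrist_force: [0.6, 0.3, -0.2]
gripper_width: 1.001
gripper_force: 0.0
```

Call:
servo_tool([
  [0.001,0.002,0.02],
  [0.001,0.002,0.04],
  [0.001,0.002,0.058],
  [0.001,0.002,0.058],
  [0.001,0.002,0.058],
], spin=[0,0,0,0,0], grip=[0,0,0,0,0])

```text
time_s: 3.6
tcp_pos: [0.4052, -0.3608, 0.0771]
ee_rot: [[-1.0, 0.0, -0.002], [0.0, 1.0, 0.0], [0.002, 0.0, -1.0]]
wrist_force: [-0.1, 0.1, 0.5]
gripper_width: 0.998
gripper_force: 0.0
```

Call:
servo_tool([
  [0,0,0],
  [0,0,0],
  [0,0,0],
  [0,0,0],
  [0,0,0],
], spin=[0,0,0,0,0], grip=[1,1,1,1,1])

```text
time_s: 4.02
tcp_pos: [0.4064, -0.3609, 0.0781]
ee_rot: [[-1.0, -0.0, 0.001], [-0.0, 1.0, -0.001], [-0.001, -0.001, -1.0]]
wrist_force: [-0.0, 0.2, 2.1]
gripper_width: 0.742
gripper_force: 30.0
```

Call:
servo_tool([
  [0,0,-0.02],
  [0,0,-0.05],
  [0,0,-0.08],
  [0,0,-0.11],
  [0,0,-0.12],
], spin=[0,0,0,0,0], grip=[1,1,1,1,1])

```text
time_s: 4.43
tcp_pos: [0.4078, -0.362, 0.2021]
ee_rot: [[-1.0, -0.001, 0.007], [-0.001, 1.0, -0.005], [-0.007, -0.005, -1.0]]
wrist_force: [0.6, 0.4, -0.5]
gripper_width: 0.744
gripper_force: 30.0
```

Call:
servo_tool([
  [-0.005,0.03,0],
  [-0.01,0.065,0],
  [-0.018,0.105,0],
  [-0.023,0.14,0],
  [-0.027,0.16,0],
], spin=[0,0,0,0,0], grip=[1,1,1,1,1])

```text
time_s: 4.85
tcp_pos: [0.4321, -0.1978, 0.1965]
ee_rot: [[-1.0, -0.001, -0.001], [-0.001, 1.0, 0.001], [0.001, 0.001, -1.0]]
wrist_force: [0.3, -0.8, -2.3]
gripper_width: 0.737
gripper_force: 30.0
```

Call:
servo_tool([
  [-0.005,0.035,0],
  [-0.012,0.07,0],
  [-0.018,0.105,0],
  [-0.023,0.14,0],
  [-0.027,0.16,0],
], spin=[0,0,0,0,0], grip=[1,1,1,1,1])

```text
time_s: 5.27
tcp_pos: [0.4595, -0.0379, 0.1966]
ee_rot: [[-1.0, -0.002, -0.001], [-0.002, 1.0, 0.001], [0.001, 0.001, -1.0]]
wrist_force: [-0.3, 0.3, -1.8]
gripper_width: 0.739
gripper_force: 30.0
```

Call:
servo_tool([
  [-0.005,0.035,0],
  [-0.012,0.07,0],
  [-0.018,0.105,0],
  [-0.023,0.14,0],
  [-0.027,0.16,0],
], spin=[0,0,0,0,0], grip=[1,1,1,1,1])

```text
time_s: 5.68
tcp_pos: [0.4868, 0.1223, 0.1964]
ee_rot: [[-1.0, -0.002, -0.001], [-0.002, 1.0, 0.0], [0.001, 0.0, -1.0]]
wrist_force: [0.8, 0.1, -0.9]
gripper_width: 0.745
gripper_force: 30.0
```

Call:
servo_tool([
  [-0.005,0.03,0],
  [-0.012,0.06,0],
  [-0.018,0.09,0],
  [-0.022,0.11,0],
  [-0.022,0.11,0],
], spin=[0,0,0,0,0], grip=[1,1,1,1,1])

```text
time_s: 6.1
tcp_pos: [0.5093, 0.2327, 0.1958]
ee_rot: [[-1.0, -0.003, -0.001], [-0.003, 1.0, 0.0], [0.001, 0.0, -1.0]]
wrist_force: [1.2, -0.9, -0.6]
gripper_width: 0.743
gripper_force: 30.0
```

Call:
servo_tool([
  [-0.0015,0.02,0],
  [-0.0015,0.0305,0],
  [-0.0015,0.0305,0.02],
  [-0.0015,0.0305,0.045],
  [-0.0015,0.0305,0.07],
], spin=[0,0,0,0,0], grip=[1,1,1,1,1])

```text
time_s: 6.52
tcp_pos: [0.5102, 0.2598, 0.1266]
ee_rot: [[-1.0, -0.0, 0.0], [-0.0, 1.0, 0.001], [-0.0, 0.001, -1.0]]
wrist_force: [0.1, 0.3, -2.3]
gripper_width: 0.746
gripper_force: 30.0
```

Call:
servo_tool([
  [0,0,0.015],
  [0,0,0.025],
  [0,0,0.033],
  [0,0,0.033],
  [0,0,0.033],
], spin=[0,0,0,0,0], grip=[1,1,1,1,1])

```text
time_s: 6.93
tcp_pos: [0.5108, 0.2599, 0.0947]
ee_rot: [[-1.0, -0.0, 0.001], [-0.0, 1.0, 0.0], [-0.001, 0.0, -1.0]]
wrist_force: [0.0, -0.9, -0.3]
gripper_width: 0.741
gripper_force: 30.0
```

Call:
servo_tool([
  [0,0.002,0.003],
  [0,0.003,0.005],
  [0,0.003,0.007],
  [0,0.003,0.008],
  [0,0.003,0.0085],
], spin=[0,0,0,0,0], grip=[1,1,1,1,1])

```text
time_s: 7.35
tcp_pos: [0.5106, 0.263, 0.0862]
ee_rot: [[-1.0, -0.0, 0.001], [-0.0, 1.0, 0.0], [-0.001, 0.0, -1.0]]
wrist_force: [-0.8, 0.8, 2.4]
gripper_width: 0.743
gripper_force: 30.0
```

Call:
servo_tool([
  [0,0,0],
  [0,0,0],
  [0,0,0],
  [0,0,0],
  [0,0,0],
], spin=[0,0,0,0,0], grip=[0,0,0,0,0])

```text
time_s: 7.77
tcp_pos: [0.5105, 0.2629, 0.0858]
ee_rot: [[-1.0, -0.0, 0.0], [-0.0, 1.0, 0.0], [-0.0, 0.0, -1.0]]
wrist_force: [-0.4, -0.7, -0.7]
gripper_width: 0.978
gripper_force: 0.0
```

Call:
servo_tool([
  [0,0,-0.01],
  [0,0,-0.03],
  [0,0,-0.06],
  [0,0,-0.08],
  [0,0,-0.09],
], spin=[0,0,0,0,0], grip=[0,0,0,0,0])

```text
time_s: 8.18
tcp_pos: [0.5119, 0.2638, 0.1798]
ee_rot: [[-1.0, -0.001, 0.005], [-0.001, 1.0, 0.004], [-0.005, 0.004, -1.0]]
wrist_force: [0.0, 0.5, 0.2]
gripper_width: 0.998
gripper_force: 0.0
```

Call:
servo_tool([
  [0.003,0.035,0],
  [0.006,0.07,0],
  [0.009,0.105,0],
  [0.012,0.14,0],
  [0.014,0.17,0],
], spin=[0,0,0,0,0], grip=[0,0,0,0,0])

```text
time_s: 8.6
tcp_pos: [0.4957, 0.4347, 0.1755]
ee_rot: [[-1.0, -0.0, -0.001], [-0.0, 1.0, -0.0], [0.001, -0.0, -1.0]]
wrist_force: [0.6, -0.2, 0.0]
gripper_width: 1.0
gripper_force: 0.0
```

Call:
servo_tool([
  [0,0.009,0],
  [0,0.009,0],
  [0,0.009,0.02],
  [0,0.009,0.04],
  [0,0.009,0.04],
], spin=[0,0,0,0,0], grip=[0,0,0,0,0])

```text
time_s: 9.02
tcp_pos: [0.4943, 0.4383, 0.1313]
ee_rot: [[-1.0, 0.002, -0.007], [0.002, 1.0, -0.007], [0.007, -0.007, -1.0]]
wrist_force: [-0.6, -0.5, -1.2]
gripper_width: 0.997
gripper_force: 0.0
```

Call:
servo_tool([
  [0,0.001,0.02],
  [0,0.001,0.045],
  [0,0.001,0.065],
  [0,0.001,0.074],
  [0,0.001,0.074],
], spin=[0,0,0,0,0], grip=[0,0,0,0,0])

```text
time_s: 9.43
tcp_pos: [0.4959, 0.4408, 0.06]
ee_rot: [[-1.0, 0.001, -0.003], [0.001, 1.0, -0.004], [0.003, -0.004, -1.0]]
wrist_force: [-0.1, -0.5, -0.4]
gripper_width: 1.001
gripper_force: 0.0
```

Call:
servo_tool([
  [0,0,0],
  [0,0,0],
  [0,0,0],
  [0,0,0],
  [0,0,0],
], spin=[0,0,0,0,0], grip=[0,0,1,1,1])

```text
time_s: 9.85
tcp_pos: [0.4967, 0.4432, 0.0628]
ee_rot: [[-1.0, -0.0, 0.001], [-0.0, 1.0, 0.001], [-0.001, 0.001, -1.0]]
wrist_force: [1.0, -0.2, -0.2]
gripper_width: 0.856
gripper_force: 0.0
```

Call:
servo_tool([
  [0,0,0],
  [0,0,0],
  [0,0,0],
  [0,0,0],
  [0,0,0],
], spin=[0,0,0,0,0], grip=[1,1,1,1,1])

```text
time_s: 10.27
tcp_pos: [0.4969, 0.4438, 0.0624]
ee_rot: [[-1.0, -0.0, 0.001], [-0.0, 1.0, 0.002], [-0.001, 0.002, -1.0]]
wrist_force: [0.0, 2.6, 2.2]
gripper_width: 0.67
gripper_force: 30.0
```

Call:
servo_tool([
  [0,0,-0.02],
  [0,0,-0.055],
  [0,0,-0.09],
  [0,0,-0.125],
  [0,0,-0.14],
], spin=[0,0,0,0,0], grip=[1,1,1,1,1])

```text
time_s: 10.68
tcp_pos: [0.4974, 0.4431, 0.2062]
ee_rot: [[-1.0, -0.0, 0.004], [-0.0, 1.0, 0.003], [-0.004, 0.003, -1.0]]
wrist_force: [-0.0, 1.6, -1.0]
gripper_width: 0.673
gripper_force: 30.0
```

Call:
servo_tool([
  [0,-0.03,0],
  [0,-0.065,0],
  [0,-0.1,0],
  [0,-0.14,0],
  [0,-0.18,0],
], spin=[0,0,0,0,0], grip=[1,1,1,1,1])

```text
time_s: 11.1
tcp_pos: [0.4947, 0.2602, 0.2001]
ee_rot: [[-1.0, -0.0, -0.004], [-0.0, 1.0, -0.003], [0.004, -0.003, -1.0]]
wrist_force: [1.3, 0.6, -3.0]
gripper_width: 0.672
gripper_force: 30.0
```

Call:
servo_tool([
  [0,-0.036,0],
  [0,-0.072,0],
  [0,-0.108,0],
  [0,-0.144,0],
  [0,-0.18,0],
], spin=[0,0,0,0,0], grip=[1,1,1,1,1])

```text
time_s: 11.52
tcp_pos: [0.4945, 0.0805, 0.2005]
ee_rot: [[-1.0, 0.0, -0.004], [0.0, 1.0, -0.001], [0.004, -0.001, -1.0]]
wrist_force: [0.8, -0.1, -2.8]
gripper_width: 0.671
gripper_force: 30.0
```

Call:
servo_tool([
  [0,-0.036,0],
  [0,-0.072,0],
  [0,-0.108,0],
  [0,-0.144,0],
  [0,-0.18,0],
], spin=[0,0,0,0,0], grip=[1,1,1,1,1])

```text
time_s: 11.93
tcp_pos: [0.4944, -0.0989, 0.2006]
ee_rot: [[-1.0, 0.0, -0.004], [0.0, 1.0, 0.0], [0.004, 0.0, -1.0]]
wrist_force: [0.4, 0.4, -2.0]
gripper_width: 0.672
gripper_force: 30.0
```

Call:
servo_tool([
  [0,-0.036,0],
  [-0.004,-0.072,0],
  [-0.008,-0.108,0],
  [-0.01,-0.138,0],
  [-0.013,-0.15,0],
], spin=[0,0,0,0,0], grip=[1,1,1,1,1])

```text
time_s: 12.35
tcp_pos: [0.5076, -0.2502, 0.2]
ee_rot: [[-1.0, 0.004, -0.005], [0.004, 1.0, 0.001], [0.005, 0.001, -1.0]]
wrist_force: [0.6, 1.7, -2.7]
gripper_width: 0.673
gripper_force: 30.0
```

Call:
servo_tool([
  [0,0,0],
  [0,0,0],
  [0,0,0],
  [0,0,0],
  [0,0,0],
], spin=[0,0,0,0,0], grip=[1,1,1,1,1])

```text
time_s: 12.77
tcp_pos: [0.5094, -0.2459, 0.2018]
ee_rot: [[-1.0, -0.002, -0.0], [-0.002, 1.0, 0.0], [0.0, 0.0, -1.0]]
wrist_force: [-0.7, -0.2, -3.0]
gripper_width: 0.67
gripper_force: 30.0
```

Call:
servo_tool([
  [-0.001,-0.013,0],
  [-0.001,-0.013,0.02],
  [-0.001,-0.013,0.05],
  [-0.001,-0.013,0.08],
  [-0.001,-0.013,0.1],
], spin=[0,0,0,0,0], grip=[1,1,1,1,1])

```text
time_s: 13.18
tcp_pos: [0.5093, -0.2596, 0.0994]
ee_rot: [[-1.0, -0.0, -0.003], [-0.0, 1.0, 0.001], [0.003, 0.001, -1.0]]
wrist_force: [-1.0, -0.1, -3.1]
gripper_width: 0.673
gripper_force: 30.0
```

Call:
servo_tool([
  [0,0,0.01],
  [0,0,0.018],
  [0,0,0.023],
  [0,0,0.023],
  [0,0,0.023],
], spin=[0,0,0,0,0], grip=[1,1,1,1,1])

```text
time_s: 13.6
tcp_pos: [0.5113, -0.2604, 0.0798]
ee_rot: [[-1.0, -0.001, 0.002], [-0.001, 1.0, -0.001], [-0.002, -0.001, -1.0]]
wrist_force: [0.6, 0.7, -2.2]
gripper_width: 0.672
gripper_force: 30.0
```

Call:
servo_tool([
  [0,0.001,0.003],
  [0.001,0.001,0.005],
  [0.001,0.001,0.007],
  [0.001,0.001,0.008],
  [0.001,0.001,0.009],
], spin=[0,0,0,0,0], grip=[1,1,1,1,1])

```text
time_s: 14.02
tcp_pos: [0.5098, -0.2592, 0.0703]
ee_rot: [[-1.0, -0.0, 0.001], [-0.0, 1.0, -0.0], [-0.001, -0.0, -1.0]]
wrist_force: [0.7, 2.7, 5.3]
gripper_width: 0.671
gripper_force: 30.0
```

Call:
servo_tool([
  [0,0,0],
  [0,0,0],
  [0,0,0],
  [0,0,0],
  [0,0,0],
], spin=[0,0,0,0,0], grip=[0,0,0,0,0])

```text
time_s: 14.43
tcp_pos: [0.5096, -0.2593, 0.0699]
ee_rot: [[-1.0, -0.0, 0.0], [-0.0, 1.0, -0.0], [-0.0, -0.0, -1.0]]
wrist_force: [-0.0, 0.4, 0.3]
gripper_width: 0.95
gripper_force: 0.0
```

Call:
servo_tool([
  [0,0,-0.01],
  [0,0,-0.03],
  [0,0,-0.06],
  [0,0,-0.08],
  [0,0,-0.08],
], spin=[0,0,0,0,0], grip=[0,0,0,0,0])

```text
time_s: 14.85
tcp_pos: [0.5126, -0.2604, 0.1558]
ee_rot: [[-1.0, -0.001, 0.01], [-0.001, 1.0, -0.004], [-0.01, -0.004, -1.0]]
wrist_force: [0.1, -1.1, 0.6]
gripper_width: 0.998
gripper_force: 0.0
```

Call:
servo_tool([
  [0.001,0.035,0],
  [0.003,0.07,0],
  [0.004,0.105,0],
  [0.005,0.14,0],
  [0.006,0.162,0],
], spin=[0,0,0,0,0], grip=[0,0,0,0,0])

```text
time_s: 15.27
tcp_pos: [0.5031, -0.0949, 0.1502]
ee_rot: [[-1.0, -0.001, 0.001], [-0.001, 1.0, 0.0], [-0.001, 0.0, -1.0]]
wrist_force: [0.1, -0.6, 1.3]
gripper_width: 1.0
gripper_force: 0.0
```

Call:
servo_tool([
  [0,0,0],
  [0,0,0],
  [0,0,0.02],
  [0,0,0.03],
  [0,0,0.03],
], spin=[0,0,0,0,0], grip=[0,0,0,0,0])

```text
time_s: 15.68
tcp_pos: [0.5014, -0.098, 0.1173]
ee_rot: [[-1.0, 0.002, -0.006], [0.002, 1.0, -0.0], [0.006, -0.0, -1.0]]
wrist_force: [0.3, 0.2, -0.4]
gripper_width: 0.999
gripper_force: 0.0
```

Call:
servo_tool([
  [0,0.001,0.02],
  [0,0.001,0.04],
  [0,0.001,0.06],
  [0,0.001,0.07],
  [0,0.001,0.07],
], spin=[0,0,0,0,0], grip=[0,0,0,0,0])

```text
time_s: 16.1
tcp_pos: [0.5019, -0.0969, 0.0478]
ee_rot: [[-1.0, 0.001, -0.005], [0.001, 1.0, -0.0], [0.005, -0.0, -1.0]]
wrist_force: [-0.3, 0.2, 0.1]
gripper_width: 1.0
gripper_force: 0.0
```

Call:
servo_tool([
  [0,0,0],
  [0,0,0],
  [0,0,0],
  [0,0,0],
  [0,0,0],
], spin=[0,0,0,0,0], grip=[0,0,1,1,1])

```text
time_s: 16.52
tcp_pos: [0.5039, -0.0961, 0.0506]
ee_rot: [[-1.0, -0.0, 0.002], [-0.0, 1.0, 0.0], [-0.002, 0.0, -1.0]]
wrist_force: [0.1, -0.8, -0.5]
gripper_width: 0.851
gripper_force: 0.0
```

Call:
servo_tool([
  [0,0,0],
  [0,0,0],
  [0,0,0],
  [0,0,0],
  [0,0,0],
], spin=[0,0,0,0,0], grip=[1,1,1,1,1])

```text
time_s: 16.93
tcp_pos: [0.5049, -0.0954, 0.0509]
ee_rot: [[-1.0, -0.001, 0.003], [-0.001, 1.0, 0.001], [-0.003, 0.001, -1.0]]
wrist_force: [-1.2, 9.4, 14.4]
gripper_width: 0.478
gripper_force: 7.5
```

```bash
python3 - <<'E'
from h import *
s=sense(); d=capture("scene"); w=capture("wrist"); print(s["gripper_width"],s["gripper_force"],s["wrist_force"])
a=cv2.resize(d["pixels"][120:230,210:350],(560,440)); b=cv2.resize(w["pixels"],None,fx=.45,fy=.45)
o=np.zeros((440,800,3),np.uint8); o[:,:560]=a; o[:b.shape[0],560:560+b.shape[1]]=b[:, :240]; cv2.imwrite("pics/g.png",o)
E
```

```text
0.4775290217140735 7.505593095556833 [-1.20838341  9.40836188 14.37847581]
```

View pics/g.png

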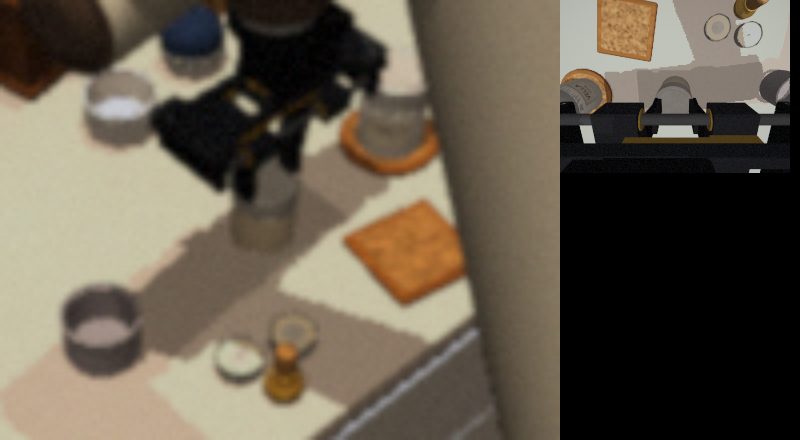

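The scene shows the short caddy upright at about (265,200) of the crop, but the wrist view shows it sticking out of the jaws toward the robot. The opening of 0.478 is also too narrow for 55 mm. I'll open and look again.

Call:
servo_tool([
  [0,0,0],
  [0,0,0],
  [0,0,0],
  [0,0,0],
  [0,0,0],
], spin=[0,0,0,0,0], grip=[0,0,0,0,0])

```text
time_s: 17.45
tcp_pos: [0.5029, -0.0964, 0.0494]
ee_rot: [[-1.0, 0.0, -0.001], [0.0, 1.0, -0.0], [0.001, -0.0, -1.0]]
wrist_force: [-0.7, -0.5, -0.4]
gripper_width: 0.677
gripper_force: 0.0
```

Call:
servo_tool([
  [0,0,0],
  [0,0,-0.02],
  [0,0,-0.05],
  [0,0,-0.08],
  [0,0,-0.1],
], spin=[0,0,0,0,0], grip=[0,0,0,0,0])

```text
time_s: 17.87
tcp_pos: [0.5042, -0.0965, 0.1522]
ee_rot: [[-1.0, -0.0, 0.002], [-0.0, 1.0, -0.0], [-0.002, -0.0, -1.0]]
wrist_force: [0.9, 0.4, -0.1]
gripper_width: 0.98
gripper_force: 0.0
```

Call:
servo_tool([
  [0,0.04,0],
  [0,0.08,0],
  [0,0.11,0],
  [0,0.14,0],
  [0,0.15,0],
], spin=[0,0,0,0,0], grip=[0,0,0,0,0])

```text
time_s: 18.28
tcp_pos: [0.5035, 0.0566, 0.1497]
ee_rot: [[-1.0, -0.003, 0.0], [-0.003, 1.0, 0.0], [-0.0, 0.0, -1.0]]
wrist_force: [0.2, -0.2, -0.1]
gripper_width: 1.001
gripper_force: 0.0
```

```bash
python3 - <<'E'
from h import *
d,W=cloud(); cv2.imwrite("pics/t1.png",cv2.resize(d["pixels"][90:220,230:420],(760,520)))
print(sense()["time_s"])
G["caddy_tall"]=(.5105,.2631);G["caddy_mid"]=(.5097,-.2589)
for t in H:
    o=.008 if t in("caddy_tall","caddy_mid") else 0
    print(t,fit(W,G[t],H[t]+o-.012,H[t]+o+.012,.055))
for c in ("top","scene"):
    if c=="scene": capture(c)
    print(c,[(np.round(o["point"],3).tolist(),round(o["conf"],2)) for o in tip_of("caddy_short",c)[:3]])
E
```

```text
18.3333
caddy_tall [0.5127, 0.263, 0.0664, 0.5231, 0.269, 0.1039, 187]
caddy_mid [0.5096, -0.2591, 0.0624, 0.5084, -0.2594, 0.0857, 319]
caddy_short [0.5039, -0.0996, 0.0556, 0.5044, -0.0992, 0.0603, 247]
measure_wide [0.4767, 0.0783, 0.0442, 0.4695, 0.0753, 0.0425, 22]
measure_narrow [0.4021, 0.3667, 0.0447, 0.4026, 0.3698, 0.0638, 63]
top [([0.504, -0.097, -0.004], 0.52)]
scene [([0.507, -0.097, 0.0], 0.8)]
```

View pics/t1.png

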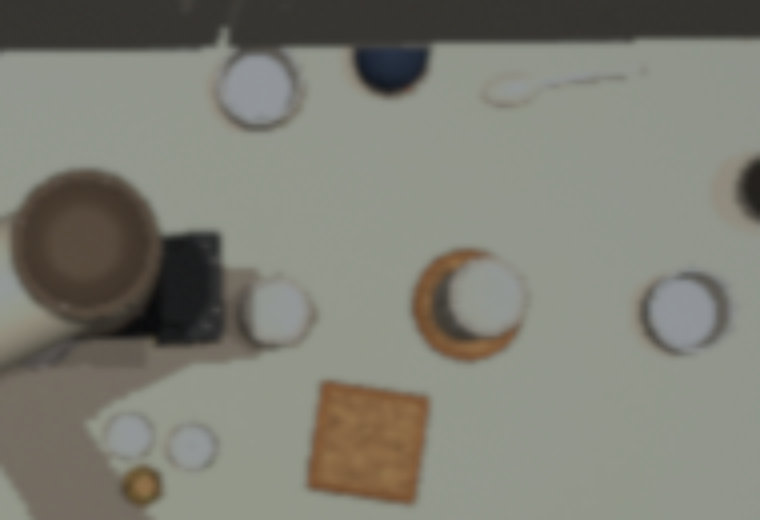

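The short caddy still stands upright at about (280,312) in the crop, shifted only 3 mm. The mid caddy is centred on its coaster at (468,300). I'll retry, closing in stages and checking each one.

Call:
servo_tool([
  [0,-0.035,0],
  [0,-0.07,0],
  [0,-0.105,0],
  [0,-0.14,0],
  [0,-0.154,0],
], spin=[0,0,0,0,0], grip=[0,0,0,0,0])

```text
time_s: 18.9
tcp_pos: [0.5023, -0.1046, 0.1495]
ee_rot: [[-1.0, 0.005, -0.001], [0.005, 1.0, -0.001], [0.001, -0.001, -1.0]]
wrist_force: [-0.0, 0.4, 0.3]
gripper_width: 1.0
gripper_force: 0.0
```

Call:
servo_tool([
  [0,0,0],
  [0,0,0],
  [0,0,0.02],
  [0,0,0.04],
  [0,0,0.04],
], spin=[0,0,0,0,0], grip=[0,0,0,0,0])

```text
time_s: 19.32
tcp_pos: [0.5004, -0.0998, 0.1064]
ee_rot: [[-1.0, 0.001, -0.008], [0.001, 1.0, 0.0], [0.008, 0.0, -1.0]]
wrist_force: [-1.0, -0.8, 0.0]
gripper_width: 1.001
gripper_force: 0.0
```

Call:
servo_tool([
  [0,0,0],
  [0,0,0],
  [0,0,0],
  [0,0,0],
  [0,0,0],
], spin=[0,0,0,0,0], grip=[0,0,0,0,0])

```text
time_s: 19.73
tcp_pos: [0.504, -0.1, 0.1106]
ee_rot: [[-1.0, -0.0, 0.002], [-0.0, 1.0, 0.0], [-0.002, 0.0, -1.0]]
wrist_force: [0.0, -0.1, 0.0]
gripper_width: 1.0
gripper_force: 0.0
```

Call:
servo_tool([
  [0,0,0.02],
  [0,0,0.04],
  [0,0,0.06],
  [0,0,0.06],
  [0,0,0.06],
], spin=[0,0,0,0,0], grip=[0,0,0,0,0])

```text
time_s: 20.15
tcp_pos: [0.5031, -0.1003, 0.0496]
ee_rot: [[-1.0, -0.0, -0.002], [-0.0, 1.0, -0.0], [0.002, -0.0, -1.0]]
wrist_force: [0.5, 0.8, -0.7]
gripper_width: 0.995
gripper_force: 0.0
```

Call:
servo_tool([
  [0,0,0],
  [0,0,0],
  [0,0,0],
  [0,0,0],
  [0,0,0],
], spin=[0,0,0,0,0], grip=[0.2,0.3,0.3,0.3,0.3])

```text
time_s: 20.57
tcp_pos: [0.5038, -0.1001, 0.0504]
ee_rot: [[-1.0, -0.0, 0.001], [-0.0, 1.0, 0.0], [-0.001, 0.0, -1.0]]
wrist_force: [0.1, 0.5, -0.7]
gripper_width: 0.739
gripper_force: 0.0
```

Call:
servo_tool([
  [0,0,0],
  [0,0,0],
  [0,0,0],
  [0,0,0],
  [0,0,0],
], spin=[0,0,0,0,0], grip=[0.34,0.38,0.42,0.42,0.42])

```text
time_s: 20.98
tcp_pos: [0.5036, -0.1, 0.0499]
ee_rot: [[-1.0, -0.0, 0.0], [-0.0, 1.0, 0.0], [-0.0, 0.0, -1.0]]
wrist_force: [-0.2, 0.8, 0.9]
gripper_width: 0.588
gripper_force: 0.6
```

```bash
python3 - <<'E'
from h import *
w=capture("wrist"); cv2.imwrite("pics/w1.png",w["pixels"]); s=sense(); print(s["gripper_width"],s["gripper_force"])
E
```

```text
0.5825776184484686 0.6690322575741448
```

View pics/w1.png

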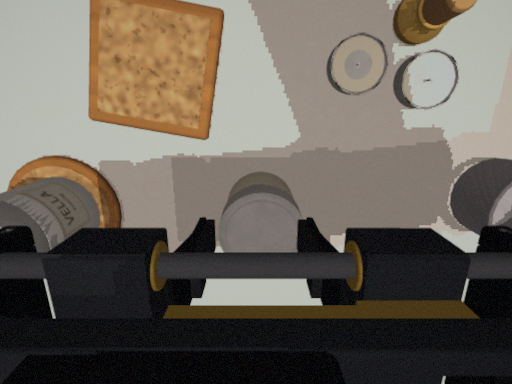

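The caddy sits between the fingers at about (260,215), upright and just being touched. I'll keep closing.

Call:
servo_tool([
  [0,0,0],
  [0,0,0],
  [0,0,0],
  [0,0,0],
  [0,0,0],
], spin=[0,0,0,0,0], grip=[0.44,0.46,0.5,0.5,0.5])

```text
time_s: 21.45
tcp_pos: [0.505, -0.0994, 0.0511]
ee_rot: [[-1.0, -0.001, 0.003], [-0.001, 1.0, 0.001], [-0.003, 0.001, -1.0]]
wrist_force: [-0.4, 5.3, 8.5]
gripper_width: 0.509
gripper_force: 4.6
```

```bash
python3 - <<'E'
from h import *
w=capture("wrist"); d=capture("scene"); s=sense(); print(s["gripper_width"],s["gripper_force"],s["wrist_force"],s["moment"])
o=np.hstack([cv2.resize(w["pixels"][130:330,150:370],(396,360)),cv2.resize(d["pixels"][130:200,240:316],(400,360),interpolation=cv2.INTER_CUBIC)])
cv2.imwrite("pics/w2.png",o)
E
```

```text
0.5037383753315493 4.577341382828308 [-1.06627788  6.14754944  7.83567028] [1.91237013 0.28912634 0.04096893]
```

View pics/w2.png

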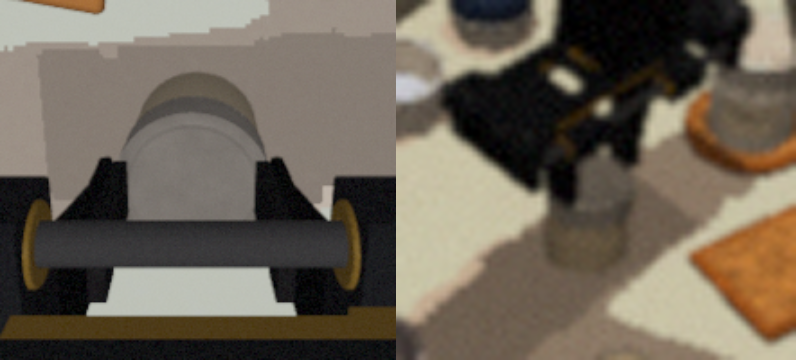

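The caddy looks upright between the pads, but the opening and force don't fit 55 mm. I'll measure the lid and pads in tool coordinates with the wrist depth.

```bash
python3 - <<'E'
from h import *
w=capture("wrist"); s=sense(); z=w["depth"].astype(float); v,u=np.indices(z.shape)
P=np.stack([(u-w["cx"])/w["fx"]*z,(v-w["cy"])/w["fy"]*z,z],-1)@w["hand_eye"][:3,:3].T+w["hand_eye"][:3,3]
P[z==0]=np.nan
print(w["hand_eye"].round(3).tolist(),s["tcp_pos"])
for r in range(170,250,10):
    print(r,[tuple((P[r,c]*1000).round(0).astype(int)) if z[r,c]>0 else 0 for c in range(196,326,10)])
E
```

```text
[[0.002, -0.96, -0.28, 0.078], [1.0, 0.002, -0.0, -0.0], [0.001, -0.28, 0.96, -0.174], [0.0, 0.0, 0.0, 1.0]] [ 0.50498204 -0.09928926  0.05113215]
170 [(np.int64(27), np.int64(-49), np.int64(52)), (np.int64(27), np.int64(-41), np.int64(52)), (np.int64(27), np.int64(-32), np.int64(51)), (np.int64(27), np.int64(-24), np.int64(53)), (np.int64(27), np.int64(-16), np.int64(52)), (np.int64(27), np.int64(-8), np.int64(51)), (np.int64(28), np.int64(0), np.int64(47)), (np.int64(27), np.int64(8), np.int64(52)), (np.int64(27), np.int64(16), np.int64(52)), (np.int64(27), np.int64(24), np.int64(53)), (np.int64(27), np.int64(33), np.int64(53)), (np.int64(27), np.int64(41), np.int64(52)), (np.int64(27), np.int64(49), np.int64(52))]
180 [(np.int64(18), np.int64(-49), np.int64(53)), (np.int64(19), np.int64(-41), np.int64(52)), (np.int64(19), np.int64(-33), np.int64(52)), (np.int64(19), np.int64(-24), np.int64(51)), (np.int64(22), np.int64(-16), np.int64(41)), (np.int64(26), np.int64(-7), np.int64(23)), (np.int64(28), np.int64(0), np.int64(18)), (np.int64(27), np.int64(7), np.int64(21)), (np.int64(24)
[... 2997 characters left out ...]
int64(22), np.int64(-27)), (np.int64(13), np.int64(27), np.int64(-32)), (np.int64(-27), np.int64(52), np.int64(54))]
240 [(np.int64(12), np.int64(-30), np.int64(-43)), (np.int64(11), np.int64(-26), np.int64(-40)), (np.int64(6), np.int64(-22), np.int64(-31)), (np.int64(-6), np.int64(-19), np.int64(-7)), (np.int64(-5), np.int64(-13), np.int64(-8)), (np.int64(-5), np.int64(-6), np.int64(-9)), (np.int64(-5), np.int64(0), np.int64(-9)), (np.int64(-5), np.int64(6), np.int64(-9)), (np.int64(-5), np.int64(13), np.int64(-9)), (np.int64(-4), np.int64(19), np.int64(-9)), (np.int64(8), np.int64(22), np.int64(-35)), (np.int64(11), np.int64(26), np.int64(-40)), (np.int64(13), np.int64(30), np.int64(-44))]
```

Call:
servo_tool([
  [0,0,0],
  [0,0,0],
  [0.0005,0,-0.003],
  [0.0005,0,-0.007],
  [0.0005,0,-0.01],
], spin=[0,0,0,0,0], grip=[0.1,0.1,0.1,0.1,0.1])

```text
time_s: 22.02
tcp_pos: [0.5027, -0.1004, 0.0599]
ee_rot: [[-1.0, 0.0, -0.001], [0.0, 1.0, -0.0], [0.001, -0.0, -1.0]]
wrist_force: [-0.3, -0.5, -0.1]
gripper_width: 0.794
gripper_force: 0.0
```

Call:
servo_tool([
  [0,0,0],
  [0,0,0],
  [0,0,0],
  [0,0,0],
  [0,0,0],
], spin=[0,0,0,0,0], grip=[0.3,0.35,0.4,0.45,0.45])

```text
time_s: 22.43
tcp_pos: [0.5028, -0.1002, 0.0596]
ee_rot: [[-1.0, 0.0, -0.0], [0.0, 1.0, -0.0], [0.0, -0.0, -1.0]]
wrist_force: [-0.8, -0.5, 0.2]
gripper_width: 0.603
gripper_force: 0.0
```

Call:
servo_tool([
  [0,0,0],
  [0,0,0],
  [0,0,0],
  [0,0,0],
  [0,0,0],
], spin=[0,0,0,0,0], grip=[0.5,0.5,0.5,0.5,0.5])

```text
time_s: 22.85
tcp_pos: [0.503, -0.1001, 0.0598]
ee_rot: [[-1.0, -0.0, 0.0], [-0.0, 1.0, -0.0], [-0.0, -0.0, -1.0]]
wrist_force: [0.7, -0.1, -0.1]
gripper_width: 0.499
gripper_force: 0.0
```

```bash
python3 - <<'E'
from h import *
print(finger_overhang if not callable(finger_overhang) else finger_overhang())
w=capture("wrist"); s=sense(); z=w["depth"].astype(float); v,u=np.indices(z.shape)
P=np.stack([(u-w["cx"])/w["fx"]*z,(v-w["cy"])/w["fy"]*z,z],-1)@w["hand_eye"][:3,:3].T+w["hand_eye"][:3,3]
print(s["tcp_pos"],s["gripper_width"])
for r in range(196,250,6):
    print(r,[tuple((P[r,c]*1000).round(0).astype(int).tolist()) if z[r,c]>0 else 0 for c in range(188,226,5)])
cv2.imwrite("pics/w3.png",cv2.resize(w["pixels"][150:310,150:370],(770,560)))
E
```

```text
0.025
[ 0.5029624  -0.10013887  0.05974248] 0.503234110215005
196 [(2, -59, 60), (2, -55, 61), (2, -50, 60), (2, -46, 61), (2, -41, 61), (3, -37, 59), (2, -33, 61), (2, -28, 60)]
202 [(-3, -59, 59), (-3, -55, 61), (-3, -50, 61), (-3, -46, 60), (-4, -42, 61), (-4, -37, 61), (-3, -33, 61), (-4, -29, 61)]
208 [(-9, -60, 61), (-9, -55, 61), (-9, -51, 60), (-9, -47, 61), (-9, -42, 61), (-9, -38, 60), (-9, -33, 61), (-9, -29, 62)]
214 [(-15, -60, 61), (-15, -55, 61), (-15, -51, 62), (-15, -47, 61), (-15, -42, 62), (-15, -38, 62), (-15, -33, 61), (9, -22, 2)]
220 [(-20, -60, 61), (-20, -56, 60), (-20, -51, 61), (-21, -47, 61), (12, -28, -17), (11, -26, -13), (11, -23, -13), (5, -22, 0)]
226 [(-26, -61, 60), (-27, -57, 62), (-26, -52, 60), (12, -30, -25), (12, -27, -26), (11, -25, -22), (10, -22, -20), (1, -22, 0)]
232 [(-32, -61, 61), (-33, -57, 63), (-32, -52, 60), (13, -28, -35), (11, -26, -31), (10, -24, -30), (6, -22, -20), (-3, -22, 0)]
238 [(-38, -62, 61), (12, -32, -40), (12, -30, -41), (11, -28, -38), (11, -25, -38), (10, -23, -36), (4, -22, -23), (-8, -22, 0)]
244 [(12, -34, -46), (12, -31, -46), (12, -29, -46), (10, -27, -44), (11, -24, -45), (8, -22, -39), (0, -22, -24), (-44, -30, 61)]
```

View pics/w3.png

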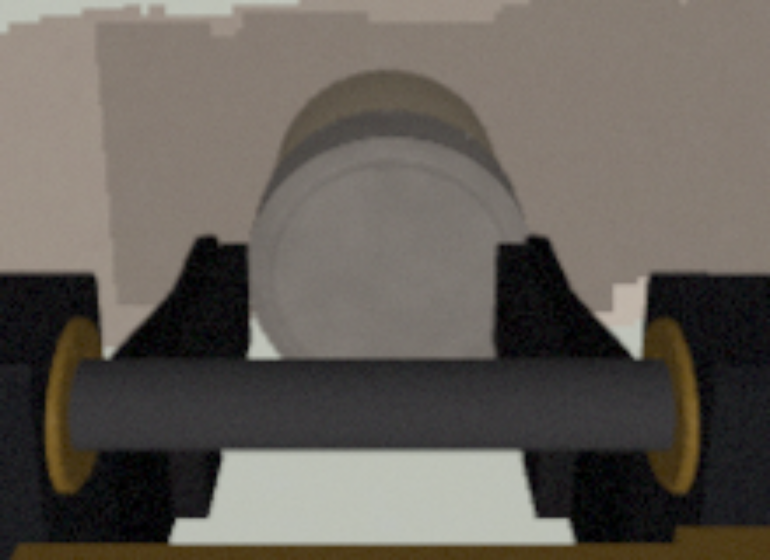

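The fingertips show at about (205,240) and (545,240) in the crop, above the lid. Depth puts them about 13 mm behind the TCP, not 25 mm ahead. That matches the force readings, so I'll grasp deeper.

Call:
servo_tool([
  [0,0,0],
  [0,0,0],
  [0,0,0],
  [0,0,0],
  [0,0,0],
], spin=[0,0,0,0,0], grip=[0,0,0,0,0])

```text
time_s: 23.32
tcp_pos: [0.503, -0.1002, 0.0598]
ee_rot: [[-1.0, -0.0, 0.0], [-0.0, 1.0, 0.0], [-0.0, 0.0, -1.0]]
wrist_force: [-0.1, 0.6, 0.1]
gripper_width: 0.796
gripper_force: 0.0
```

Call:
servo_tool([
  [-0.001,0,0],
  [-0.001,0,0.01],
  [-0.001,0,0.02],
  [-0.001,0,0.032],
  [-0.001,0,0.032],
], spin=[0,0,0,0,0], grip=[0,0,0,0,0])

```text
time_s: 23.73
tcp_pos: [0.5016, -0.1003, 0.0247]
ee_rot: [[-1.0, 0.001, -0.006], [0.001, 1.0, -0.0], [0.006, -0.0, -1.0]]
wrist_force: [0.6, -0.1, 0.0]
gripper_width: 0.993
gripper_force: 0.0
```

Call:
servo_tool([
  [0,0,0],
  [0,0,0],
  [0,0,0],
  [0,0,0],
  [0,0,0],
], spin=[0,0,0,0,0], grip=[0.2,0.3,0.36,0.4,0.44])

```text
time_s: 24.15
tcp_pos: [0.5042, -0.1001, 0.0282]
ee_rot: [[-1.0, -0.0, 0.001], [-0.0, 1.0, 0.0], [-0.001, 0.0, -1.0]]
wrist_force: [-0.2, 1.3, 0.0]
gripper_width: 0.707
gripper_force: 0.9
```

Call:
servo_tool([
  [0,0,0],
  [0,0,0],
  [0,0,0],
  [0,0,0],
  [0,0,0],
], spin=[0,0,0,0,0], grip=[0.5,0.5,0.5,0.5,0.5])

```text
time_s: 24.57
tcp_pos: [0.5045, -0.1, 0.0282]
ee_rot: [[-1.0, -0.0, 0.001], [-0.0, 1.0, 0.0], [-0.001, 0.0, -1.0]]
wrist_force: [-0.3, 3.0, 3.8]
gripper_width: 0.619
gripper_force: 30.0
```

Call:
servo_tool([
  [0,0,-0.02],
  [0,0,-0.05],
  [0,0,-0.08],
  [0,0,-0.11],
  [0,0,-0.11],
], spin=[0,0,0,0,0], grip=[1,1,1,1,1])

```text
time_s: 24.98
tcp_pos: [0.5073, -0.1006, 0.1431]
ee_rot: [[-1.0, -0.001, 0.01], [-0.001, 1.0, -0.001], [-0.01, -0.001, -1.0]]
wrist_force: [1.6, 0.1, -2.0]
gripper_width: 0.623
gripper_force: 30.0
```

Call:
servo_tool([
  [0.01,0.025,0],
  [0.022,0.055,0],
  [0.036,0.085,0],
  [0.05,0.115,0],
  [0.063,0.145,0],
], spin=[0,0,0,0,0], grip=[1,1,1,1,1])

```text
time_s: 25.4
tcp_pos: [0.4387, 0.0452, 0.1363]
ee_rot: [[-1.0, 0.001, -0.003], [0.001, 1.0, -0.001], [0.003, -0.001, -1.0]]
wrist_force: [0.2, 1.2, -1.2]
gripper_width: 0.62
gripper_force: 30.0
```

Call:
servo_tool([
  [0.013,0.03,0],
  [0.026,0.06,0],
  [0.039,0.09,0],
  [0.05,0.12,0],
  [0.05,0.128,0],
], spin=[0,0,0,0,0], grip=[1,1,1,1,1])

```text
time_s: 25.82
tcp_pos: [0.389, 0.1749, 0.1368]
ee_rot: [[-1.0, -0.003, -0.001], [-0.003, 1.0, -0.0], [0.002, -0.0, -1.0]]
wrist_force: [0.2, -0.8, -1.9]
gripper_width: 0.622
gripper_force: 30.0
```

Call:
servo_tool([
  [0,0,0],
  [0,0,0],
  [0,0,0],
  [0,0,0],
  [0,0,0],
], spin=[0,0,0,0,0], grip=[1,1,1,1,1])

```text
time_s: 26.23
tcp_pos: [0.391, 0.1717, 0.1375]
ee_rot: [[-1.0, 0.002, -0.001], [0.002, 1.0, -0.001], [0.001, -0.001, -1.0]]
wrist_force: [-1.0, -0.3, -2.7]
gripper_width: 0.619
gripper_force: 30.0
```

Call:
servo_tool([
  [0,0.0015,0.02],
  [0,0.0015,0.045],
  [0,0.0015,0.07],
  [0,0.0015,0.085],
  [0,0.0015,0.092],
], spin=[0,0,0,0,0], grip=[1,1,1,1,1])

```text
time_s: 26.65
tcp_pos: [0.39, 0.1725, 0.0438]
ee_rot: [[-1.0, 0.002, -0.003], [0.002, 1.0, -0.003], [0.003, -0.003, -1.0]]
wrist_force: [-0.9, -0.7, -2.6]
gripper_width: 0.623
gripper_force: 30.0
```

Call:
servo_tool([
  [0,0,0.002],
  [0,0,0.004],
  [0,0,0.006],
  [0,0,0.008],
  [0,0,0.009],
], spin=[0,0,0,0,0], grip=[1,1,1,1,1])

```text
time_s: 27.07
tcp_pos: [0.3914, 0.1747, 0.0373]
ee_rot: [[-1.0, -0.0, 0.001], [-0.0, 1.0, 0.001], [-0.001, 0.001, -1.0]]
wrist_force: [-0.1, 0.2, -2.1]
gripper_width: 0.619
gripper_force: 30.0
```

Call:
servo_tool([
  [0,0,0.001],
  [0,-0.001,0.001],
  [0,-0.001,0.001],
  [0,-0.001,0.001],
  [0,-0.001,0.001],
], spin=[0,0,0,0,0], grip=[1,1,1,1,1])

```text
time_s: 27.48
tcp_pos: [0.3914, 0.1738, 0.0362]
ee_rot: [[-1.0, -0.0, 0.001], [-0.0, 1.0, 0.001], [-0.001, 0.001, -1.0]]
wrist_force: [-0.4, 1.1, 2.8]
gripper_width: 0.622
gripper_force: 30.0
```

Call:
servo_tool([
  [0,0,0],
  [0,0,0],
  [0,0,0],
  [0,0,0],
  [0,0,0],
], spin=[0,0,0,0,0], grip=[0,0,0,0,0])

```text
time_s: 27.9
tcp_pos: [0.3908, 0.1732, 0.0356]
ee_rot: [[-1.0, 0.0, -0.0], [0.0, 1.0, -0.0], [0.0, -0.0, -1.0]]
wrist_force: [-0.0, -0.6, -0.0]
gripper_width: 0.912
gripper_force: 0.0
```

Call:
servo_tool([
  [0,0,-0.01],
  [0,0,-0.03],
  [0,0,-0.06],
  [0,0,-0.08],
  [0,0,-0.09],
], spin=[0,0,0,0,0], grip=[0,0,0,0,0])

```text
time_s: 28.32
tcp_pos: [0.3921, 0.1742, 0.1284]
ee_rot: [[-1.0, -0.001, 0.004], [-0.001, 1.0, 0.003], [-0.004, 0.003, -1.0]]
wrist_force: [-0.2, 0.3, -0.5]
gripper_width: 1.002
gripper_force: 0.0
```

Call:
servo_tool([
  [0,-0.04,0],
  [0,-0.08,0],
  [0,-0.12,0],
  [0,-0.16,0],
  [0,-0.2,0],
], spin=[0,0,0,0,0], grip=[0,0,0,0,0])

```text
time_s: 28.73
tcp_pos: [0.3903, -0.0283, 0.1259]
ee_rot: [[-1.0, -0.001, 0.0], [-0.001, 1.0, 0.0], [-0.0, 0.0, -1.0]]
wrist_force: [1.5, 0.7, 0.6]
gripper_width: 1.001
gripper_force: 0.0
```

```bash
python3 - <<'E'
from h import *
d,W=cloud(); print(sense()["tcp_pos"])
G.update(caddy_tall=(.5105,.2631),caddy_mid=(.5097,-.2589),caddy_short=(.391,.173))
for t in H:
    o=.008 if "caddy" in t else 0
    print(t,fit(W,G[t],H[t]+o-.012,H[t]+o+.012,.055))
cv2.imwrite("pics/t2.png",cv2.resize(d["pixels"][120:230,100:300],(800,440)))
for t in("measure_wide","measure_narrow"): print([(np.round(o["point"],3).tolist(),round(o["conf"],2)) for o in tip_of(t,"top")[:2]])
E
```

```text
[ 0.38876202 -0.03347363  0.12546515]
caddy_tall [0.5083, 0.2614, 0.0685, 0.5083, 0.2608, 0.1033, 397]
caddy_mid [0.5099, -0.2602, 0.0632, 0.5081, -0.2589, 0.0857, 316]
caddy_short [0.3911, 0.1726, 0.0557, 0.3942, 0.174, 0.0683, 227]
measure_wide [0.4974, 0.0872, 0.066, 0.5021, 0.0883, 0.0433, 91]
measure_narrow [0.4025, 0.3665, 0.0434, 0.4038, 0.3712, 0.0644, 60]
[([0.499, 0.09, 0.001], 0.53)]
[([0.406, 0.373, 0.0], 0.68)]
```

View pics/t2.png

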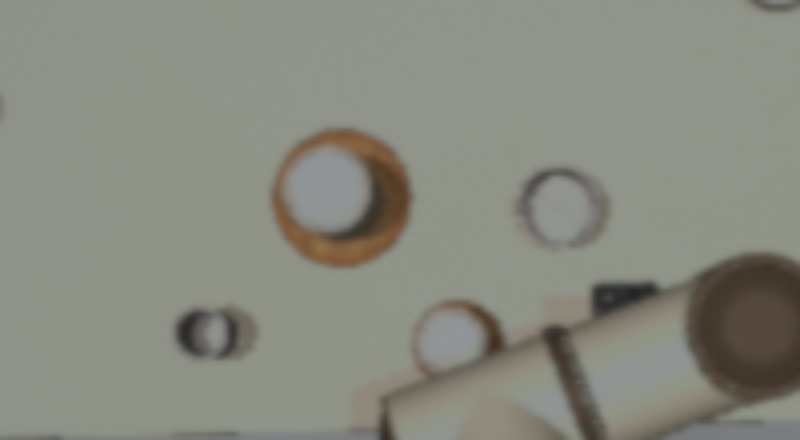

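The caddies sit on their coasters at (328,190) and (455,340), within 3 mm. The wide measure is at (562,208) and the narrow one at (210,333). Next is the wide measure.

Call:
servo_tool([
  [-0.025,0.025,0],
  [-0.05,0.05,0],
  [-0.075,0.08,0],
  [-0.1,0.105,0],
  [-0.107,0.1145,0],
], spin=[0,0,0,0,0], grip=[0,0,0,0,0])

```text
time_s: 29.3
tcp_pos: [0.5017, 0.0924, 0.1257]
ee_rot: [[-1.0, -0.004, 0.003], [-0.004, 1.0, 0.001], [-0.003, 0.001, -1.0]]
wrist_force: [0.1, -0.6, -0.3]
gripper_width: 1.001
gripper_force: 0.0
```

Call:
servo_tool([
  [0,0,0],
  [0,0,0],
  [0,0,0],
  [0,0,0.02],
  [0,0,0.04],
], spin=[0,0,0,0,0], grip=[0,0,0,0,0])

```text
time_s: 29.72
tcp_pos: [0.4979, 0.0876, 0.0867]
ee_rot: [[-1.0, 0.0, 0.003], [0.0, 1.0, 0.002], [-0.003, 0.002, -1.0]]
wrist_force: [-0.5, 0.1, -0.2]
gripper_width: 0.999
gripper_force: 0.0
```

Call:
servo_tool([
  [0,0,0],
  [0,0,0],
  [0,0,0],
  [0,0,0],
  [0,0,0],
], spin=[0,0,0,0,0], grip=[0,0,0,0,0])

```text
time_s: 30.13
tcp_pos: [0.4986, 0.088, 0.087]
ee_rot: [[-1.0, -0.0, 0.002], [-0.0, 1.0, 0.001], [-0.002, 0.001, -1.0]]
wrist_force: [-0.3, -0.3, -0.5]
gripper_width: 1.001
gripper_force: 0.0
```

Call:
servo_tool([
  [0.001,-0.001,0.02],
  [0.001,-0.001,0.045],
  [0.001,-0.001,0.065],
  [0.001,-0.001,0.075],
  [0.001,-0.001,0.08],
], spin=[0,0,0,0,0], grip=[0,0,0,0,0])

```text
time_s: 30.55
tcp_pos: [0.4965, 0.0866, 0.0049]
ee_rot: [[-1.0, -0.0, -0.002], [-0.0, 1.0, -0.001], [0.002, -0.001, -1.0]]
wrist_force: [-1.1, -0.5, 1.0]
gripper_width: 1.002
gripper_force: 0.0
```

Call:
servo_tool([
  [0,0,0],
  [0,0,0],
  [0,0,0],
  [0,0,0],
  [0,0,0],
], spin=[0,0,0,0,0], grip=[0.1,0.15,0.2,0.25,0.3])

```text
time_s: 30.97
tcp_pos: [0.4979, 0.0874, 0.0068]
ee_rot: [[-1.0, -0.0, 0.002], [-0.0, 1.0, 0.001], [-0.002, 0.001, -1.0]]
wrist_force: [0.3, 0.9, 1.2]
gripper_width: 0.755
gripper_force: 0.6
```

Call:
servo_tool([
  [0,0,0],
  [0,0,0],
  [0,0,0],
  [0,0,0],
  [0,0,0],
], spin=[0,0,0,0,0], grip=[0.35,0.4,0.4,0.4,0.4])

```text
time_s: 31.38
tcp_pos: [0.4979, 0.0875, 0.0067]
ee_rot: [[-1.0, -0.0, 0.002], [-0.0, 1.0, 0.001], [-0.002, 0.001, -1.0]]
wrist_force: [0.1, 2.3, 6.9]
gripper_width: 0.726
gripper_force: 29.4
```

Call:
servo_tool([
  [0,0,-0.015],
  [0,0,-0.045],
  [0,0,-0.075],
  [0,0,-0.105],
  [0,0,-0.115],
], spin=[0,0,0,0,0], grip=[1,1,1,1,1])

```text
time_s: 31.8
tcp_pos: [0.4988, 0.0873, 0.1246]
ee_rot: [[-1.0, -0.001, 0.006], [-0.001, 1.0, 0.002], [-0.006, 0.002, -1.0]]
wrist_force: [0.8, 0.3, -1.3]
gripper_width: 0.729
gripper_force: 29.5
```

Call:
servo_tool([
  [0.008,-0.025,0],
  [0.018,-0.055,0],
  [0.03,-0.085,0],
  [0.042,-0.115,0],
  [0.053,-0.145,0],
], spin=[0,0,0,0,0], grip=[1,1,1,1,1])

```text
time_s: 32.22
tcp_pos: [0.4418, -0.0595, 0.1196]
ee_rot: [[-1.0, -0.0, -0.003], [-0.0, 1.0, -0.0], [0.003, -0.0, -1.0]]
wrist_force: [0.6, -0.7, -1.6]
gripper_width: 0.734
gripper_force: 29.5
```

Call:
servo_tool([
  [0.012,-0.03,0],
  [0.024,-0.06,0],
  [0.036,-0.09,0],
  [0.044,-0.11,0],
  [0.044,-0.117,0],
], spin=[0,0,0,0,0], grip=[1,1,1,1,1])

```text
time_s: 32.63
tcp_pos: [0.3967, -0.177, 0.1195]
ee_rot: [[-1.0, 0.004, -0.004], [0.004, 1.0, 0.001], [0.004, 0.001, -1.0]]
wrist_force: [-0.1, 0.2, -1.3]
gripper_width: 0.725
gripper_force: 29.5
```

Call:
servo_tool([
  [0,0,0],
  [0,0,0],
  [0,0,0],
  [0,0,0],
  [0,0,0],
], spin=[0,0,0,0,0], grip=[1,1,1,1,1])

```text
time_s: 33.05
tcp_pos: [0.4003, -0.1744, 0.1206]
ee_rot: [[-1.0, -0.002, -0.0], [-0.002, 1.0, 0.0], [0.0, 0.0, -1.0]]
wrist_force: [0.1, 0.0, -1.9]
gripper_width: 0.729
gripper_force: 29.5
```

Release height is 0.0147, so I go down 0.098 and then creep.

Call:
servo_tool([
  [0,0,0.02],
  [0,0,0.045],
  [0,0,0.07],
  [0,0,0.088],
  [0,0,0.096],
], spin=[0,0,0,0,0], grip=[1,1,1,1,1])

```text
time_s: 33.47
tcp_pos: [0.3986, -0.1745, 0.0227]
ee_rot: [[-1.0, -0.001, -0.004], [-0.001, 1.0, 0.0], [0.004, 0.0, -1.0]]
wrist_force: [-0.1, 0.8, -1.0]
gripper_width: 0.727
gripper_force: 29.5
```

Call:
servo_tool([
  [0,0,0.002],
  [0,0,0.004],
  [0,0,0.006],
  [0,0,0.008],
  [0,0,0.009],
], spin=[0,0,0,0,0], grip=[1,1,1,1,1])

```text
time_s: 33.88
tcp_pos: [0.4006, -0.1752, 0.0163]
ee_rot: [[-1.0, -0.0, 0.002], [-0.0, 1.0, -0.0], [-0.002, -0.0, -1.0]]
wrist_force: [-0.1, -0.7, -2.0]
gripper_width: 0.73
gripper_force: 29.5
```

Call:
servo_tool([
  [0,0,0],
  [0,0,0.001],
  [0,0,0.001],
  [0,0,0.001],
  [0,0,0.001],
], spin=[0,0,0,0,0], grip=[1,1,1,1,1])

```text
time_s: 34.3
tcp_pos: [0.4, -0.1752, 0.0149]
ee_rot: [[-1.0, -0.0, 0.0], [-0.0, 1.0, -0.0], [-0.0, -0.0, -1.0]]
wrist_force: [-0.0, -0.1, -0.9]
gripper_width: 0.729
gripper_force: 29.5
```

Call:
servo_tool([
  [0,0,0.001],
  [0,0,0.001],
  [0,0,0.001],
  [0,0,0.001],
  [0,0,0.001],
], spin=[0,0,0,0,0], grip=[1,1,1,1,1])

```text
time_s: 34.72
tcp_pos: [0.4, -0.1752, 0.0147]
ee_rot: [[-1.0, -0.0, 0.0], [-0.0, 1.0, -0.0], [-0.0, -0.0, -1.0]]
wrist_force: [-3.2, 1.7, 8.2]
gripper_width: 0.726
gripper_force: 29.3
```

Call:
servo_tool([
  [0,0,0],
  [0,0,0],
  [0,0,0],
  [0,0,0],
  [0,0,0],
], spin=[0,0,0,0,0], grip=[0,0,0,0,0])

```text
time_s: 35.13
tcp_pos: [0.4001, -0.1752, 0.0137]
ee_rot: [[-1.0, -0.0, 0.0], [-0.0, 1.0, -0.0], [-0.0, -0.0, -1.0]]
wrist_force: [0.8, 0.4, 1.1]
gripper_width: 0.972
gripper_force: 0.0
```

Call:
servo_tool([
  [0,0,-0.01],
  [0,0,-0.03],
  [0,0,-0.06],
  [0,0,-0.09],
  [0,0,-0.12],
], spin=[0,0,0,0,0], grip=[0,0,0,0,0])

```text
time_s: 35.55
tcp_pos: [0.3995, -0.1751, 0.1349]
ee_rot: [[-1.0, -0.0, -0.001], [-0.0, 1.0, 0.0], [0.001, 0.0, -1.0]]
wrist_force: [0.9, 0.4, -0.5]
gripper_width: 0.999
gripper_force: 0.0
```

Call:
servo_tool([
  [0,0.036,0],
  [0,0.072,0],
  [0,0.108,0],
  [0,0.144,0],
  [0,0.18,0],
], spin=[0,0,0,0,0], grip=[0,0,0,0,0])

```text
time_s: 35.97
tcp_pos: [0.3996, 0.0063, 0.1339]
ee_rot: [[-1.0, 0.001, 0.001], [0.001, 1.0, 0.0], [-0.001, 0.0, -1.0]]
wrist_force: [0.7, -1.0, 0.3]
gripper_width: 0.998
gripper_force: 0.0
```

Call:
servo_tool([
  [0,0.036,0],
  [0,0.072,0],
  [0,0.108,0],
  [0,0.144,0],
  [0,0.18,0],
], spin=[0,0,0,0,0], grip=[0,0,0,0,0])

```text
time_s: 36.38
tcp_pos: [0.3994, 0.1866, 0.1338]
ee_rot: [[-1.0, -0.001, 0.0], [-0.001, 1.0, 0.0], [-0.0, 0.0, -1.0]]
wrist_force: [1.4, -0.0, 0.2]
gripper_width: 1.002
gripper_force: 0.0
```

Call:
servo_tool([
  [0,0.036,0],
  [0,0.072,0],
  [0,0.108,0],
  [-0.001,0.144,0],
  [-0.001,0.18,0],
], spin=[0,0,0,0,0], grip=[0,0,0,0,0])

```text
time_s: 36.8
tcp_pos: [0.4005, 0.3665, 0.1335]
ee_rot: [[-1.0, -0.0, -0.0], [-0.0, 1.0, -0.0], [0.0, -0.0, -1.0]]
wrist_force: [1.6, -0.0, 1.2]
gripper_width: 1.0
gripper_force: 0.0
```

Call:
servo_tool([
  [0,0,0],
  [0,0,0],
  [0,0,0],
  [0,0,0.02],
  [0,0,0.03],
], spin=[0,0,0,0,0], grip=[0,0,0,0,0])

```text
time_s: 37.22
tcp_pos: [0.4004, 0.3629, 0.1027]
ee_rot: [[-1.0, 0.002, -0.001], [0.002, 1.0, -0.001], [0.001, -0.001, -1.0]]
wrist_force: [-0.4, -0.5, -0.1]
gripper_width: 1.001
gripper_force: 0.0
```

```bash
python3 - <<'E'
from h import *
d,W=cloud(); print(sense()["tcp_pos"])
print(fit(W,(.4,-.175),.053-.012,.053+.012,.05)); print(fit(W,(.4025,.3665),.054,.078,.05))
cv2.imwrite("pics/t3.png",cv2.resize(d["pixels"][130:230,280:430],(750,500)))
E
```

```text
[0.39947999 0.36173716 0.10070017]
[0.3996, -0.1783, 0.066, 0.4012, -0.1834, 0.0514, 98]
None
```

View pics/t3.png

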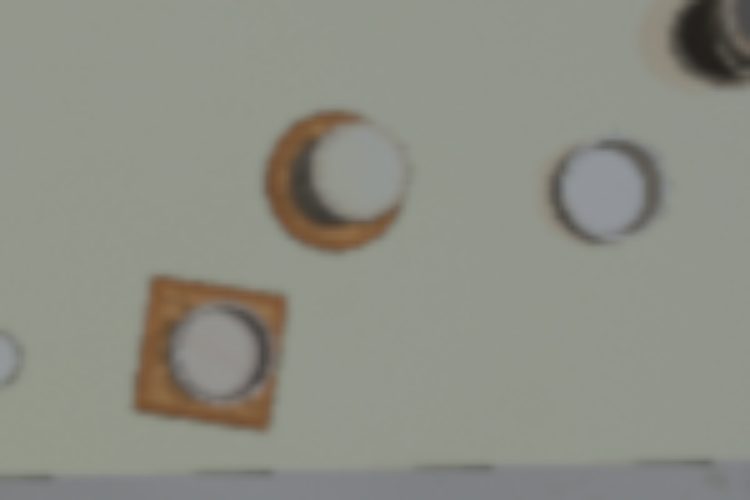

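The wide measure stands on the board at about (220,352), within a few mm of its centre. Next is the narrow measure, gripped high so the opening fingers clear the wide lip.

Call:
servo_tool([
  [-0.002,0.002,0],
  [-0.002,0.002,0.02],
  [-0.002,0.002,0.045],
  [-0.002,0.002,0.06],
  [-0.002,0.002,0.068],
], spin=[0,0,0,0,0], grip=[0,0,0,0,0])

```text
time_s: 37.68
tcp_pos: [0.4028, 0.3658, 0.0346]
ee_rot: [[-1.0, 0.001, -0.001], [0.001, 1.0, -0.002], [0.001, -0.002, -1.0]]
wrist_force: [-0.2, 1.0, 0.6]
gripper_width: 1.001
gripper_force: 0.0
```

Call:
servo_tool([
  [0,0,0],
  [0,0,0],
  [0,0,0],
  [0,0,0],
  [0,0,0],
], spin=[0,0,0,0,0], grip=[0.1,0.2,0.3,0.4,0.4])

```text
time_s: 38.1
tcp_pos: [0.4034, 0.3675, 0.0369]
ee_rot: [[-1.0, -0.0, 0.001], [-0.0, 1.0, 0.002], [-0.001, 0.002, -1.0]]
wrist_force: [0.8, 0.6, -0.7]
gripper_width: 0.708
gripper_force: 0.0
```

Call:
servo_tool([
  [0.001,0,0.002],
  [0.001,0,0.0035],
  [0.001,0,0.0035],
  [0.001,0,0.0035],
  [0.001,0,0.0035],
], spin=[0,0,0,0,0], grip=[0.42,0.44,0.46,0.48,0.5])

```text
time_s: 38.52
tcp_pos: [0.402, 0.367, 0.0323]
ee_rot: [[-1.0, -0.0, 0.0], [-0.0, 1.0, 0.0], [-0.0, 0.0, -1.0]]
wrist_force: [0.4, 0.8, -0.1]
gripper_width: 0.518
gripper_force: 0.1
```

Call:
servo_tool([
  [0,0,0],
  [0,0,0],
  [0,0,0],
  [0,0,0],
  [0,0,0],
], spin=[0,0,0,0,0], grip=[0.55,0.6,0.65,0.7,0.7])

```text
time_s: 38.93
tcp_pos: [0.402, 0.367, 0.0324]
ee_rot: [[-1.0, -0.0, 0.0], [-0.0, 1.0, 0.0], [-0.0, 0.0, -1.0]]
wrist_force: [0.3, 0.6, 0.5]
gripper_width: 0.472
gripper_force: 27.3
```

Call:
servo_tool([
  [0,0,-0.015],
  [0,0,-0.045],
  [0,0,-0.075],
  [0,0,-0.105],
  [0,0,-0.125],
], spin=[0,0,0,0,0], grip=[1,1,1,1,1])

```text
time_s: 39.35
tcp_pos: [0.4024, 0.3672, 0.16]
ee_rot: [[-1.0, -0.0, 0.002], [-0.0, 1.0, 0.002], [-0.002, 0.002, -1.0]]
wrist_force: [0.1, 0.1, -0.3]
gripper_width: 0.469
gripper_force: 27.3
```

Call:
servo_tool([
  [0,-0.025,0],
  [0,-0.055,0],
  [0,-0.09,0],
  [0,-0.125,0],
  [0,-0.16,0],
], spin=[0,0,0,0,0], grip=[1,1,1,1,1])

```text
time_s: 39.77
tcp_pos: [0.4011, 0.2049, 0.1569]
ee_rot: [[-1.0, -0.001, -0.001], [-0.001, 1.0, -0.001], [0.001, -0.001, -1.0]]
wrist_force: [0.8, -0.1, -0.1]
gripper_width: 0.47
gripper_force: 27.9
```

Call:
servo_tool([
  [0,-0.035,0],
  [0,-0.07,0],
  [0,-0.105,0],
  [0,-0.14,0],
  [0,-0.175,0],
], spin=[0,0,0,0,0], grip=[1,1,1,1,1])

```text
time_s: 40.18
tcp_pos: [0.401, 0.03, 0.1571]
ee_rot: [[-1.0, -0.0, -0.001], [-0.0, 1.0, -0.0], [0.001, -0.0, -1.0]]
wrist_force: [0.3, 0.2, -1.2]
gripper_width: 0.47
gripper_force: 27.9
```

Call:
servo_tool([
  [0,-0.035,0],
  [0,-0.07,0],
  [0.001,-0.105,0],
  [0.002,-0.135,0],
  [0.002,-0.155,0],
], spin=[0,0,0,0,0], grip=[1,1,1,1,1])

```text
time_s: 40.6
tcp_pos: [0.3987, -0.1254, 0.157]
ee_rot: [[-1.0, 0.002, -0.001], [0.002, 1.0, 0.0], [0.001, 0.0, -1.0]]
wrist_force: [1.4, 0.6, -0.1]
gripper_width: 0.475
gripper_force: 27.9
```

Call:
servo_tool([
  [0,-0.025,0],
  [0,-0.04,0],
  [0,-0.05,0],
  [0,-0.05,0],
  [0,-0.05,0],
], spin=[0,0,0,0,0], grip=[1,1,1,1,1])

```text
time_s: 41.02
tcp_pos: [0.3995, -0.1732, 0.157]
ee_rot: [[-1.0, 0.001, -0.001], [0.001, 1.0, 0.0], [0.001, 0.0, -1.0]]
wrist_force: [0.1, -0.2, -0.7]
gripper_width: 0.473
gripper_force: 27.9
```

Call:
servo_tool([
  [0,0,0],
  [0,0,0],
  [0,0,0],
  [0,0,0],
  [0,0,0],
], spin=[0,0,0,0,0], grip=[1,1,1,1,1])

```text
time_s: 41.43
tcp_pos: [0.4001, -0.1727, 0.1573]
ee_rot: [[-1.0, -0.001, 0.0], [-0.001, 1.0, 0.0], [-0.0, 0.0, -1.0]]
wrist_force: [0.1, 0.2, -0.8]
gripper_width: 0.471
gripper_force: 27.9
```

```bash
python3 - <<'E'
from h import *
for c in ("top","scene"):
    capture(c); print(sense()["tcp_pos"])
    for t in("measure_wide","measure_narrow"): print(c,t,[(np.round(o["point"],3).tolist(),round(o["conf"],2)) for o in tip_of(t,c)[:3]])
w=capture("wrist"); s=sense(); cv2.imwrite("pics/w4.png",w["pixels"]); z=w["depth"].astype(float); v,u=np.indices(z.shape)
P=np.stack([(u-w["cx"])/w["fx"]*z,(v-w["cy"])/w["fy"]*z,z],-1)@w["hand_eye"][:3,:3].T+w["hand_eye"][:3,3]
Wd=P@np.array(s["ee_rot"]).T+s["tcp_pos"]; Wd[z==0]=np.nan
print("wide lip",fit(Wd,(.4,-.176),.048,.058,.045),"board",fit(Wd,(.4,-.176),.004,.012,.07))
m=(abs(Wd[...,2]-.008)<.003)&(np.hypot(Wd[...,0]-.4,Wd[...,1]+.175)<.08); print(Wd[m].min(0),Wd[m].max(0))
m=(abs(Wd[...,2]-.053)<.004)&(np.hypot(Wd[...,0]-.4,Wd[...,1]+.175)<.05); print(Wd[m].min(0),Wd[m].max(0))
E
```

```text
[ 0.40004439 -0.17281106  0.15731963]
top measure_wide []
top measure_narrow []
[ 0.40002286 -0.17306119  0.15729685]
scene measure_wide [([0.396, -0.177, 0.009], 0.86)]
scene measure_narrow [([0.401, -0.172, 0.127], 0.61)]
wide lip [0.3986, -0.1756, 0.0659, 0.386, -0.1811, 0.0514, 549] board [0.3984, -0.1746, 0.1226, 0.3858, -0.1766, 0.0076, 3581]
[ 0.34909776 -0.22485886  0.00500402] [ 0.44355127 -0.12390632  0.01099957]
[ 0.36574617 -0.20796618  0.04901579] [ 0.42238839 -0.14335735  0.05377724]
```

View pics/w4.png

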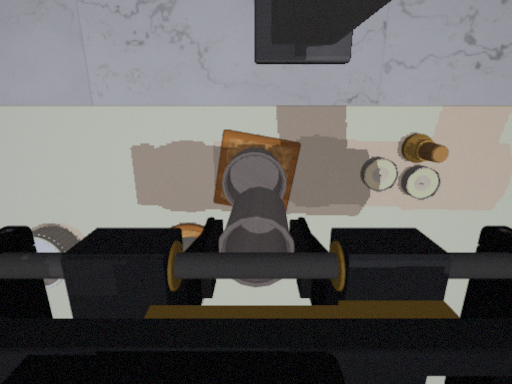

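The narrow measure hangs upright in the jaws at (258,240), in line with the wide one at (255,180). It needs only a 3 mm correction in y, then I lower it.

Call:
servo_tool([
  [0.001,-0.003,0],
  [0.001,-0.003,0.02],
  [0.001,-0.003,0.035],
  [0.001,-0.003,0.05],
  [0.001,-0.003,0.06],
], spin=[0,0,0,0,0], grip=[1,1,1,1,1])

```text
time_s: 42.2
tcp_pos: [0.3982, -0.1763, 0.096]
ee_rot: [[-1.0, 0.0, -0.002], [0.0, 1.0, 0.0], [0.002, 0.0, -1.0]]
wrist_force: [0.4, -0.1, -0.9]
gripper_width: 0.47
gripper_force: 27.9
```

Call:
servo_tool([
  [0,0,0],
  [0,0,0.01],
  [0,0,0.02],
  [0,0,0.03],
  [0,0,0.04],
], spin=[0,0,0,0,0], grip=[1,1,1,1,1])

```text
time_s: 42.62
tcp_pos: [0.3997, -0.1764, 0.0577]
ee_rot: [[-1.0, -0.0, 0.002], [-0.0, 1.0, -0.0], [-0.002, -0.0, -1.0]]
wrist_force: [-0.8, -0.0, -0.8]
gripper_width: 0.474
gripper_force: 27.9
```

Call:
servo_tool([
  [0,0,0.002],
  [0,0,0.004],
  [0,0,0.006],
  [0,0,0.008],
  [0,0,0.01],
], spin=[0,0,0,0,0], grip=[1,1,1,1,1])

```text
time_s: 43.03
tcp_pos: [0.3994, -0.1762, 0.0477]
ee_rot: [[-1.0, -0.0, 0.001], [-0.0, 1.0, -0.0], [-0.001, -0.0, -1.0]]
wrist_force: [0.5, 0.5, -0.9]
gripper_width: 0.472
gripper_force: 27.9
```

Call:
servo_tool([
  [0,0,0.001],
  [0,0,0.002],
  [0,0,0.003],
  [0,0,0.0035],
  [0,0,0.0035],
], spin=[0,0,0,0,0], grip=[1,1,1,1,1])

```text
time_s: 43.45
tcp_pos: [0.3993, -0.1761, 0.0441]
ee_rot: [[-1.0, -0.0, 0.001], [-0.0, 1.0, -0.0], [-0.001, -0.0, -1.0]]
wrist_force: [-1.2, 1.2, 3.0]
gripper_width: 0.468
gripper_force: 28.2
```

Call:
servo_tool([
  [0,0,0],
  [0,0,0],
  [0,0,0],
  [0,0,0],
  [0,0,0],
], spin=[0,0,0,0,0], grip=[0.4,0.35,0.35,0.35,0.35])

```text
time_s: 43.87
tcp_pos: [0.3989, -0.1762, 0.0437]
ee_rot: [[-1.0, 0.0, -0.0], [0.0, 1.0, 0.0], [0.0, 0.0, -1.0]]
wrist_force: [-0.6, -0.5, 0.4]
gripper_width: 0.645
gripper_force: 0.0
```

Call:
servo_tool([
  [0,0,0],
  [0,0,-0.01],
  [0,0,-0.03],
  [0,0,-0.06],
  [0,0,-0.08],
], spin=[0,0,0,0,0], grip=[0.35,0.35,0.35,0.35,0.35])

```text
time_s: 44.28
tcp_pos: [0.3995, -0.1764, 0.1256]
ee_rot: [[-1.0, -0.001, 0.001], [-0.001, 1.0, -0.001], [-0.001, -0.001, -1.0]]
wrist_force: [0.4, -0.2, 0.1]
gripper_width: 0.649
gripper_force: 0.0
```

Call:
servo_tool([
  [0,0.03,-0.02],
  [0,0.06,-0.04],
  [0,0.09,-0.06],
  [0,0.13,-0.06],
  [0,0.16,-0.06],
], spin=[0,0,0,0,0], grip=[0,0,0,0,0])

```text
time_s: 44.7
tcp_pos: [0.3994, -0.0141, 0.1853]
ee_rot: [[-1.0, 0.0, 0.004], [0.0, 1.0, 0.002], [-0.004, 0.002, -1.0]]
wrist_force: [0.2, 0.2, 0.8]
gripper_width: 0.936
gripper_force: 0.0
```

```bash
python3 - <<'E'
from h import *
d,W=cloud(); print(sense()["tcp_pos"])
for t,xy,z in (("tall",(.5105,.2631),.106),("mid",(.5097,-.2589),.088),("short",(.391,.173),.07),("wide",(.4,-.175),.053),("narrow",(.4,-.175),.078)):
    print(t,fit(W,xy,z-.008,z+.008,.05))
e=capture("scene"); o=np.hstack([cv2.resize(d["pixels"][140:220,280:400],(450,300)),cv2.resize(e["pixels"][130:210,270:390],(350,300))])
cv2.imwrite("pics/f.png",o)
E
```

```text
[ 0.3996621  -0.01121061  0.18478771]
tall [0.5087, 0.2615, 0.0681, 0.508, 0.2606, 0.1039, 373]
mid [0.5097, -0.2602, 0.0619, 0.5085, -0.2595, 0.0855, 291]
short [0.3939, 0.1731, 0.0541, 0.3994, 0.1746, 0.0683, 150]
wide [0.3992, -0.178, 0.0659, 0.3997, -0.1835, 0.0513, 108]
narrow [0.3993, -0.1767, 0.044, 0.4023, -0.1799, 0.0764, 60]
```

View pics/f.png

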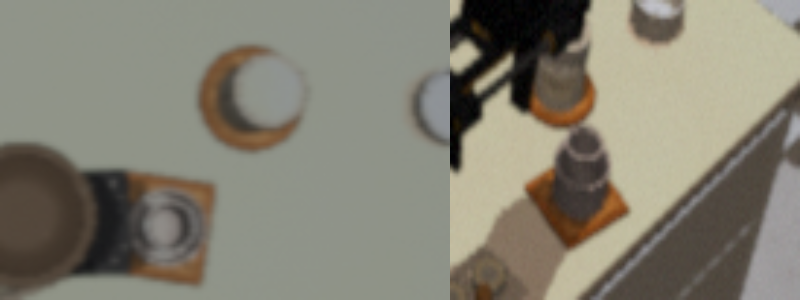

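The measures are nested and upright on the board, at (165,225) in the top view and (583,180) in the scene view. All positions are within about 4 mm of their targets. I'll hand it in.

```bash
python3 -c "
from station import *
print(finish_job())"
```

```text
the job is handed in; nothing more can be done
None
```

The job is handed in at about 45 s of the 136 s allowed: all three caddies stand on their matching coasters and the measures are nested on the square board, each within about 4 mm of centre in the last camera check; the judge's verdict was not shown.

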